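# Load the cookie-cutter steriliser, lock it and start it

### The arm

A 6-joint arm with a two-finger parallel gripper is mounted at the origin on the work surface. World frame = base frame: x ahead of the robot, y to its left, z up, the work surface at z = 0. Lengths are in m, angles in rad, forces in N, time in s.
With the tool pointing down it reaches from about 0.35 to 0.775 m from the base axis. Payload 5.5 kg.
Tool frame: the origin (TCP) lies at the very end of the fingers, on their centre line; the grasp point (between the pads) lies 19 mm behind it; z points along the fingers, y is the direction in which the jaws open and shut (so a half turn about z gives the same grasp; the last joint's range is limited). The gripper opens to 85 mm and grips with 20 to 120 N. Pads are 22 mm wide; open, the fingers measure 114 mm over their backs; the gripper's body (76 mm by 85 mm) begins 54 mm behind the grasp point. The pads swing forward as they close: fully open they stand 13 mm farther back than shut.
Start: joints at [1.158, 0.313, 0.046, 1.304, 0, 1.431], TCP at [0.155, 0.554, 0.198] pointing down, gripper open.
Joint ranges: [-2.76, 2.76], [-0.86, 1.69], [-1.03, 1.26], [-2.2, 2.34], [-1.47, 1.5], [-3.14, 3.14]. Speed limits (rad/s): [2.57, 2.57, 3.14, 3.14, 3.14, 3.14].

### API

Orientations are given as a unit quaternion [x, y, z, w].
In Python, from bench import robot gives the robot as it stands.
- The arm moves only by the tool move_arm, never from a script. Its arguments are lists of equal length, an entry for each row: "jaw": the opening, from -1 (shut) to 1 (fully open); "linear": the shift along the tool's x, y, z in m, a list of three; "yaw": the turn about the tool's z in degrees. A call has 1 to 12 rows; each row shifts and turns the commanded pose from where the row before left it, along the tool's axes as they then stand; what a row does not reach is not made up. A row lasts 1/12 s, in which the tool goes at most 41.7 mm and 7.16 degrees, less where a joint would pass 70% of its speed; a pose out of reach is approached as far as the arm can. A call with a gripper value outside its range is refused whole. The fingers move at their own pace and stop on an object; the grip force is fixed at half the most. Time passes only in rows, so rows that do not move let the fingers close. It gives the time, the measured TCP pose, the force and the opening at its end, in the units of the state.
- robot.state(): the state, without advancing time (a new reading comes with each control period).
- robot.read_camera(name): name is "scene" or "top" or "wrist"; returns the picture (480x640x3 uint8, red, green, blue); there is no depth.
- robot.get_calibration(name): a dict with "vertical_fov" (degrees; the focal length in pixels is half the picture's height over the tangent of half this angle, whatever the lens; pixels are square), "cx", "cy" (the principal point, pixels), "R" (3x3) and "t" (3): a world point X has camera coordinates R X + t. Camera axes: x right, y down, z forward; pixel columns grow to the right and rows downward; lengths in m; the calibration is good to about 2 mm. A picture is of the moment at which its call begins: read the wrist's pose just before it. get_calibration takes no time and is no camera call; for the wrist camera it gives the pose at the moment of the call.
- robot.finish_job(): hands the job in, once; it reports no verdict.
The state is a dict: "time": time; "q": joint angles; "qvel": joint speeds; "effort": joint torques, N m; "ee_pos": TCP position; "eef_rot": TCP orientation; "wrist_force": force on the tool from outside, world axes, zero at the start; "ft_torque": the same for the moment, N m; "finger_gap": opening from 0.0 (shut) to 1.0 (fully open).
Only numpy, scipy, OpenCV 4.12 (cv2) and the standard library are available. Lean on these libraries where they do the work, as an engineer would, in place of code of your own. Each camera call takes 0.05 s, during which the arm holds its last target.

### The job

Baking is over: pull the steriliser's drawer right out, put every cookie cutter that is in the grey bin into the drawer, each lying flat, right way up, in a compartment of its own, then push the drawer fully home and swing the red latch all the way across its front to lock it. Only when it is locked, press the green start button fully down and let it come back up. Leave the jar, the mug and the spatula where they are.

Things in the scene. Friction and masses are not known exactly. Their poses are not given: they have to be found in the camera images.
- machine: fixed bench steriliser. Origin on the table under the middle of the hood's front edge; its x points away from the robot into the hood, y to the left, z up. White hood with an amber window, x 0 to 200, y -100 to 100, top at z 100 mm; the drawer slides out of it to -x. A dark base plate (8 mm high) reaches from x -200 to 200
- drawer (a joint): how far the drawer is out, m: 0 fully home, 0.185 right out
- drawer_floor (a point): centre of the top of the drawer's floor (14 mm above the table), moves with the drawer, axes as the machine's. The drawer is 172 x 172 mm with 4 compartments, each 80 x 80 mm, centred at x +-42, y +-42 mm from this point; side walls 24 mm and dividers 20 mm above the floor, 4 mm thick. Front panel 10 mm thick, 180 wide, its outer face at x -96 mm, 41 mm above the floor
- drawer_grip (a point): on the drawer's blue upright grip, a plate on the front panel: 12 mm thick (x), 40 wide (y), top 129 mm above the table; this point lies in its middle plane 115 mm above the table, at machine y -55 mm
- latch (a joint): angle of the red latch, rad, about a vertical pivot left of the drawer: 0 points outwards (halfway between machine -x and +y), grows anticlockwise seen from above, 0.785 points to machine -x, 2.356 (its stop) points to machine -y across the closed drawer's front and bars it. It stays where it is left
- latch_pivot (a point): on the latch's vertical axis, 90 mm above the table, at machine x -32, y 115 mm
- latch_knob (a point): on the axis of the latch's black upright round knob, diameter 22 mm, from 58 to 105 mm above the table; this point 90 mm above the table, 75 mm from the pivot. The red arm below it spans 35 to 47 mm above the table
- start (a joint): travel of the green start button, m: 0 up, 0.006 fully down; springy, about 5 N
- start_top (a point): centre of the top of the green button, diameter 30 mm, on top of the hood near its front edge; pressed straight down
- bin: fixed grey open bin, 210 x 210 mm, 28 mm high, origin centre of underside, floor top 4 mm above the table, 4 compartments of 99 x 99 mm centred at x +-51.5, y +-51.5 mm; dividers not above 28 mm
- cutter_round: loose cookie cutter, hard plastic, round, diameter 66 mm, closed on top, 25 mm high, with a white upright grip bar on top (46 long along the cutter's x, 14 wide along y, from 24 to 51 mm above the underside), upright in the bin. Orange. Origin: centre of the underside, z up. About 80 g. May be absent
- cutter_star: loose cookie cutter, hard plastic, eight-pointed star, 68 mm over the points, closed on top, 25 mm high, with a white upright grip bar on top (46 long along the cutter's x, 14 wide along y, from 24 to 51 mm above the underside), upright in the bin. Yellow. Origin: centre of the underside, z up. About 80 g. May be absent
- cutter_square: loose cookie cutter, hard plastic, square, 56 x 56 mm, closed on top, 25 mm high, with a white upright grip bar on top (46 long along the cutter's x, 14 wide along y, from 24 to 51 mm above the underside), upright in the bin. Green. Origin: centre of the underside, z up. About 80 g. May be absent
- cutter_heart: loose cookie cutter, hard plastic, heart, about 60 x 65 mm, its tip towards the cutter's +x, closed on top, 25 mm high, with a white upright grip bar on top (46 long along the cutter's x, 14 wide along y, from 24 to 51 mm above the underside), upright in the bin. Red. Origin: centre of the underside, z up. About 80 g. May be absent
- jar: bystander: closed glass jar with red cap, diameter 72, height 130 mm, origin centre of underside
- mug: bystander: blue mug, diameter 80, height 90 mm, origin centre of underside
- spatula: bystander: spatula lying on the table
Mind the look-alikes: they are no part of the job. There is more than one size of the cutter_star; the job needs the middle-sized.

How it is judged:
By the outcome, as a careful person would: the job done as asked, in the order asked, and still so for the second after the job is handed in, with the robot touching nothing.
Of cutter_round, cutter_star, cutter_square, cutter_heart only 2 to 4 are there at a start; the rules pass over those that are not, and their reading is None.
At some moment in a run one of cutter_round, cutter_star, cutter_square, cutter_heart may be knocked a few centimetres aside while the robot is not near it.
Once in a run the grip may slacken for a moment while it holds something.
It also fails if it takes over 210 s, if anything falls off the work surface, if the arm or the gripper's body presses on something with over 40 N, if the wrist force passes 120 N, or if a joint passes its speed limit or range.

## Working session

There is one attempt and no reset: what is moved stays moved. The work goes in short steps, Python scripts to look and compute and a tool call to move; the robot and the scene stay as the last step left them, time stands still between calls to the robot, and variables do not carry over. Pictures are saved under pics/ and viewed, and the job is handed in when it is done.

Besides the shell and the picture viewer there is one more tool, called by a JSON object that holds its "api" and its "payload", one argument or row to a line. move_arm: Moves the arm, as the interface text tells. Its arguments: {"type":"object","properties":{"jaw":{"type":"array"},"linear":{"type":"array"},"yaw":{"type":"array"}},"required":["jaw","linear","yaw"]}

```bash
ls; mkdir -p pics; python3 - <<'E'
from bench import robot
import cv2
s=robot.state(); print(s)
for n in ["scene","top","wrist"]:
    c=robot.get_calibration(n); print(n,c)
    im=robot.read_camera(n); cv2.imwrite(f"pics/{n}0.png",im[:,:,::-1])
E
```

```text
pics
{'time': 0.0, 'q': array([1.15839541e+00, 3.14011710e-01, 4.49784853e-02, 1.30361632e+00,
       3.20579769e-06, 1.43120590e+00]), 'qvel': array([ 6.86291376e-04, -3.39209600e-04, -4.08512170e-04,  2.92069408e-04,
        1.37467059e-05,  1.05168038e-03]), 'effort': array([-9.15219571e-04, -4.80631292e+01,  2.98532206e+01,  1.96724053e-02,
       -5.65619496e-05, -2.11793186e-06]), 'ee_pos': array([0.1546958 , 0.55319801, 0.19700231]), 'eef_rot': array([ 1.35982578e-01,  9.90710795e-01, -8.91104325e-04, -2.54047949e-04]), 'wrist_force': array([-0.82899477,  0.8881944 , -0.23766575]), 'ft_torque': array([-0.01316082,  0.00459587,  0.00406383]), 'finger_gap': 1.0006810457673179}
scene {'vertical_fov': 56.06513698143102, 'cx': 322.42588795377765, 'cy': 235.60104299517823, 'R': array([[ 0.20481979,  0.97878626,  0.00513016],
       [ 0.75351083, -0.15432933, -0.63906486],
       [-0.62471617,  0.13475876, -0.76913574]]), 't': array([-0.13769599, -0.34830661,  1.61621102])}
top {'vertical_fov': 44.320228033315935, 'cx': 324.37533994359535, 'cy': 240.84860568993668, 'R': array([[ 5.46708551e-05, -9.99999935e-01, -3.57041952e-04],
       [-9.96155169e-01, -2.31815000e-05, -8.76063896e-02],
       [ 8.76063756e-02,  3.60458702e-04, -9.96155105e-01]]), 't': array([0.03609557, 0.55203163, 1.33099677])}
wrist {'vertical_fov': 63.5260462805525, 'cx': 324.4572822745824, 'cy': 240.98366474231628, 'R': array([[ 0.26916308,  0.96309147, -0.00245917],
       [ 0.91708979, -0.2555252 ,  0.30602807],
       [ 0.29410465, -0.08462674, -0.95201931]]), 't': array([-0.57353445, -0.04006135,  0.38127529])}
```

View pics/scene0.png

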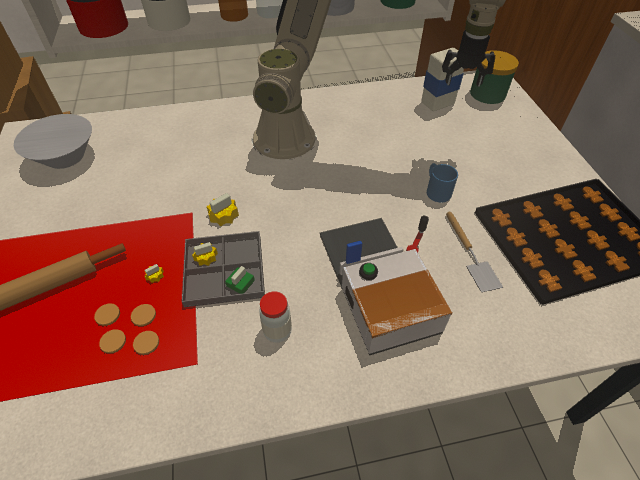

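View pics/top0.png

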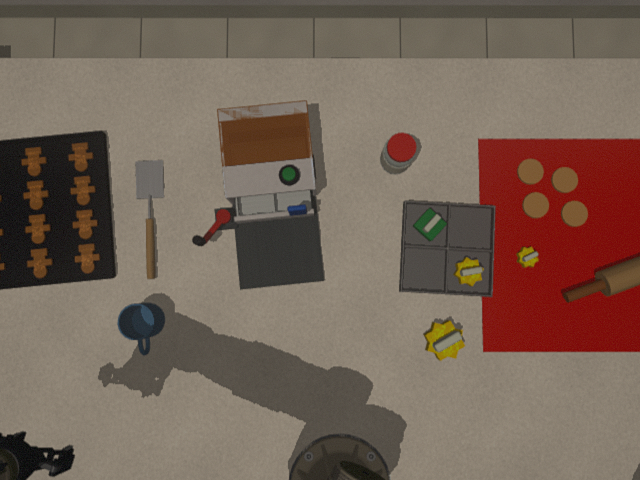

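View pics/wrist0.png

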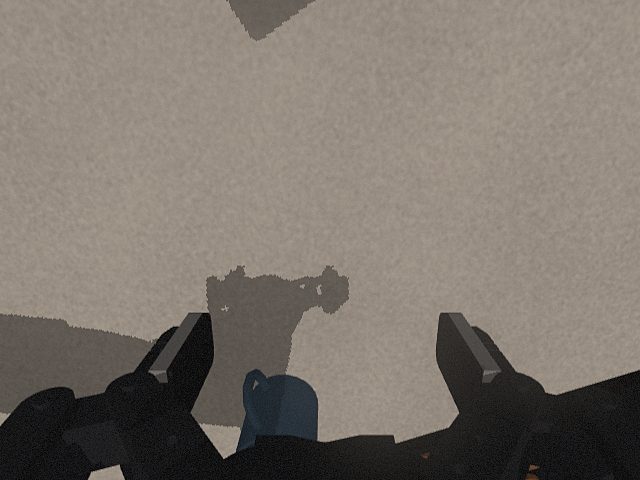

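```bash
cat > h.py <<'E'
import numpy as np, cv2
from bench import robot
def K(c):
    f=240/np.tan(np.radians(c["vertical_fov"])/2); return f,c["cx"],c["cy"]
def proj(n,X,c=None):
    c=c or robot.get_calibration(n); f,cx,cy=K(c)
    p=np.atleast_2d(X)@c["R"].T+c["t"]; return np.c_[f*p[:,0]/p[:,2]+cx,f*p[:,1]/p[:,2]+cy]
def unp(n,uv,z,c=None):
    c=c or robot.get_calibration(n); f,cx,cy=K(c); R,t=c["R"],c["t"]
    uv=np.atleast_2d(uv).astype(float); d=np.c_[(uv[:,0]-cx)/f,(uv[:,1]-cy)/f,np.ones(len(uv))]@R
    o=-R.T@t; return o+d*((np.asarray(z)-o[2])/d[:,2])[:,None] if np.ndim(z) else o+d*((z-o[2])/d[:,2])[:,None]
E
python3 - <<'E'
import cv2
im=cv2.imread("pics/top0.png")
cv2.imwrite("pics/c1.png",cv2.resize(im[90:300,180:340],None,fx=3.7,fy=2.8*3.7/3.7,interpolation=cv2.INTER_CUBIC) if 0 else cv2.resize(im[90:295,180:340],None,fx=2.9,fy=2.9,interpolation=cv2.INTER_CUBIC))
cv2.imwrite("pics/c2.png",cv2.resize(im[190:370,390:550],None,fx=3.2,fy=3.2,interpolation=cv2.INTER_CUBIC))
E
```

```text
(no output)
```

View pics/c1.png

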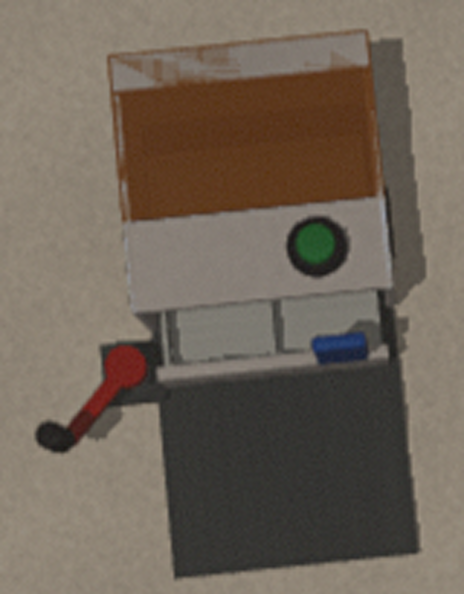

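View pics/c2.png

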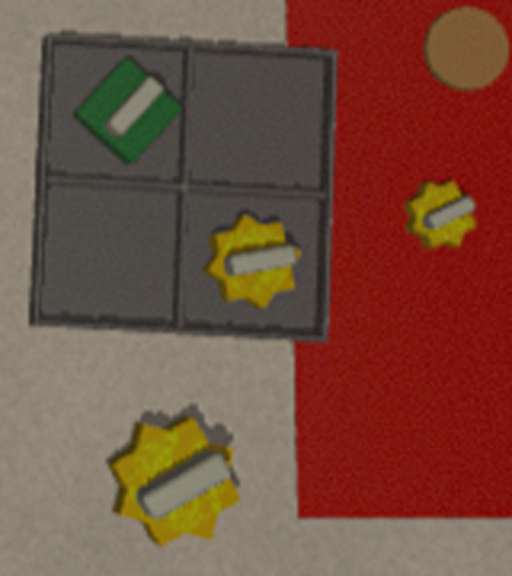

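```bash
python3 - <<'E'
from h import *
from scipy.optimize import least_squares
a=lambda l:np.array(l,float)/2.9+[180,90]
P=np.vstack([unp("top",a([[131,312],[391,285],[108,56],[367,31]]),.1)])
b=unp("top",a([[175,577],[418,550]]),.008); print(P,b,np.linalg.norm(b[0]-b[1]),np.linalg.norm(P[0]-P[1]),np.linalg.norm(P[0]-P[2]))
M=np.array([[0,.1],[0,-.1],[.2,.1],[.2,-.1],[-.2,0]])
W=np.vstack([P[:,:2],b.mean(0)[:2]])
f=lambda p:(np.c_[np.cos(p[2])*M[:,0]-np.sin(p[2])*M[:,1]+p[0],np.sin(p[2])*M[:,0]+np.cos(p[2])*M[:,1]+p[1]]-W).ravel()
r=least_squares(f,[.6,.1,0]);x,y,th=r.x; print("machine",r.x,np.degrees(th),r.fun.round(4))
R=np.array([[np.cos(th),-np.sin(th)],[np.sin(th),np.cos(th)]])
m=lambda w:(np.atleast_2d(w)[:,:2]-[x,y])@R
w=lambda q:np.atleast_2d(q)@R.T+[x,y]
print("grip top", a([[341,342]]), m(unp("top",a([[341,342]]),.129)), unp("top",a([[341,342]]),.129))
k=unp("top",a([[52,433]]),.105); pv=w([-.032,.115]); print("knob",k,m(k),"pivot",pv, "d",np.linalg.norm(k[0,:2]-pv))
d=m(k)[0]-[-.032,.115]; print("latch ang", np.arctan2(d[1],d[0])-np.radians(135))
print("button",unp("top",a([[315,243]]),.108),m(unp("top",a([[315,243]]),.108)))
c=lambda l:np.array(l,float)/3.2+[390,190]
print("bin",unp("top",c([[45,37],[336,51],[325,340],[31,325]]),.028), unp("top",c([[45,37],[336,51],[325,340],[31,325]]),.028).mean(0))
q=unp("top",c([[134,106],[112,130],[158,80]]),.055); print("sq bar",q, np.linalg.norm(q[1]-q[2]),np.degrees(np.arctan2(*(q[2]-q[1])[1::-1])))
q=unp("top",c([[262,261],[228,267],[298,253]]),.055); print("star bar",q, np.linalg.norm(q[1]-q[2]),np.degrees(np.arctan2(*(q[2]-q[1])[1::-1])))
q=unp("top",c([[185,484],[142,502],[230,466]]),.051); print("bigstar",q, np.linalg.norm(q[1]-q[2]))
j=unp("top",[[401,147]],.13);print("jar",j);print("mug",unp("top",[[142,320]],.09))
E
```

```text
[[0.64025503 0.25285301 0.1       ]
 [0.66083634 0.05698589 0.1       ]
 [0.83776043 0.27334019 0.1       ]
 [0.85732026 0.07562454 0.1       ]] [[0.44182565 0.23031201 0.008     ]
 [0.46330967 0.03666743 0.008     ]] 0.19483271677019603 0.19694548004429352 0.19856512005492502
machine [0.64995782 0.15436652 0.10248307] 5.871847446335621 [-0.0005  0.001  -0.0006 -0.0021  0.0009  0.001   0.0018 -0.0003 -0.0016
  0.0004]
grip top [[297.5862069  207.93103448]] [[-0.0427616  -0.05709763]] [[0.61326188 0.0931938  0.129     ]]
knob [[0.54826087 0.30957484 0.105     ]] [[-0.08528497  0.16479796]] pivot [[0.60636078 0.26548942]] d 0.0729323294722346
latch ang 0.033814352056035446
button [[0.69133838 0.11400359 0.108     ]] [[ 0.03703417 -0.04438454]]
bin [[ 0.64267932 -0.1477038   0.028     ]
 [ 0.63249533 -0.35720126  0.028     ]
 [ 0.42521785 -0.34413789  0.028     ]
 [ 0.43582847 -0.1353073   0.028     ]] [ 0.53405524 -0.24608756  0.028     ]
sq bar [[ 0.58941965 -0.20611336  0.055     ]
 [ 0.572429   -0.19037012  0.055     ]
 [ 0.6078691  -0.2233258   0.055     ]] 0.048395014018776654 -42.91968471115861
star bar [[ 0.48036115 -0.29384914  0.055     ]
 [ 0.47617001 -0.26999835  0.055     ]
 [ 0.48595262 -0.31914418  0.055     ]] 0.05011000708502816 -78.7422575115076
bigstar [[ 0.32585179 -0.23803268  0.051     ]
 [ 0.31350437 -0.20799161  0.051     ]
 [ 0.33821957 -0.26951202  0.051     ]] 0.0662993419927652
jar [[ 0.74525371 -0.12862704  0.13      ]]
mug [[0.37441266 0.43046849 0.09      ]]
```

```bash
cat >> h.py <<'E'
MX,MY,TH=0.64996,0.15437,0.10248
RM=np.array([[np.cos(TH),-np.sin(TH)],[np.sin(TH),np.cos(TH)]])
def m2w(x,y): return RM@[x,y]+[MX,MY]
def w2m(p): return (np.asarray(p)[:2]-[MX,MY])@RM
from scipy.spatial.transform import Rotation as Ro
def pose():
    s=robot.state(); R=Ro.from_quat(s["eef_rot"]).as_matrix()
    return s["ee_pos"],np.degrees(np.arctan2(R[1,1],R[0,1])),R,s
def plan(wps,show=True):
    """wps: list of (x,y,z,jawdeg,nrows). prints rows"""
    p,a,R,s=pose(); out=[];yaws=[]
    for x,y,z,A,n in wps:
        A=a+((A-a+90)%180-90) if True else A
        d=(np.array([x,y,z])-p)/n; da=(A-a)/n
        for i in range(n):
            t=np.radians(a); ty=np.array([np.cos(t),np.sin(t),0]); tx=np.array([-np.sin(t),np.cos(t),0]) 
            # tool z down: x = y cross z
            tz=np.array([0,0,-1.]); tx=np.cross(ty,tz)
            l=[round(float(d@v),4) for v in (tx,ty,tz)]
            dy=round(float(-da),2); out.append(l); yaws.append(dy)
            p=p+l[0]*tx+l[1]*ty+l[2]*tz; a-=dy
    print("rows",len(out),"max",max(np.linalg.norm(l) for l in out)); print("lin",out); print("yaw",yaws); print("end",p.round(4),round(a,2))
def rep():
    p,a,R,s=pose(); print("t",round(s["time"],2),"tcp",p.round(4),"jaw",round(a,2),"m",w2m(p).round(4),"tilt",R[:,2].round(3),"F",s["wrist_force"].round(1),"gap",round(s["finger_gap"],3),"q",s["q"].round(2))
E
python3 - <<'E'
from h import *
rep(); x,y=m2w(-.043,-.055); print(x,y); plan([(x,y,.19,5.87,12)])
E
```

```text
t 0.15 tcp [0.1548 0.5533 0.1972] jaw 74.37 m [-0.4518  0.4475] tilt [-0.001 -0.001 -1.   ] F [1.4 0.2 0.6] gap 0.999 q [1.16 0.31 0.05 1.3  0.   1.43]
0.6128121381497812 0.09525962561481227
rows 12 max 0.054019996297667405
lin [[-0.047, -0.0265, 0.0006], [-0.0494, -0.0217, 0.0006], [-0.0514, -0.0166, 0.0006], [-0.0528, -0.0114, 0.0006], [-0.0536, -0.0061, 0.0006], [-0.054, -0.0008, 0.0006], [-0.0538, 0.0046, 0.0006], [-0.0531, 0.0099, 0.0006], [-0.0518, 0.0152, 0.0006], [-0.05, 0.0202, 0.0006], [-0.0478, 0.0251, 0.0006], [-0.045, 0.0297, 0.0006]]
yaw [5.71, 5.71, 5.71, 5.71, 5.71, 5.71, 5.71, 5.71, 5.71, 5.71, 5.71, 5.71]
end [0.6127 0.0953 0.19  ] 5.85
```

```bash
python3 - <<'E'
from h import *
x,y=m2w(-.043,-.055); plan([(x,y,.19,5.87,20)])
E
```

```text
rows 20 max 0.03243239121619003
lin [[-0.0282, -0.0159, 0.0004], [-0.0291, -0.0142, 0.0004], [-0.0299, -0.0124, 0.0004], [-0.0306, -0.0106, 0.0004], [-0.0312, -0.0088, 0.0004], [-0.0316, -0.0069, 0.0004], [-0.032, -0.005, 0.0004], [-0.0322, -0.0031, 0.0004], [-0.0324, -0.0011, 0.0004], [-0.0324, 0.0008, 0.0004], [-0.0323, 0.0027, 0.0004], [-0.0321, 0.0046, 0.0004], [-0.0317, 0.0066, 0.0004], [-0.0313, 0.0084, 0.0004], [-0.0307, 0.0103, 0.0004], [-0.03, 0.0121, 0.0004], [-0.0293, 0.0139, 0.0004], [-0.0284, 0.0156, 0.0004], [-0.0274, 0.0173, 0.0004], [-0.0263, 0.0189, 0.0004]]
yaw [3.42, 3.42, 3.42, 3.42, 3.42, 3.42, 3.42, 3.42, 3.42, 3.42, 3.42, 3.42, 3.42, 3.42, 3.42, 3.42, 3.42, 3.42, 3.42, 3.42]
end [0.6128 0.0952 0.1892] 5.97
```

{"api": "move_arm", "payload": {
  "jaw": [1,1,1,1,1,1,1,1,1,1,1,1],
  "linear": [
    [-0.028,-0.016,0],
    [-0.029,-0.014,0],
    [-0.03,-0.012,0],
    [-0.031,-0.011,0],
    [-0.031,-0.009,0],
    [-0.032,-0.007,0],
    [-0.032,-0.005,0],
    [-0.032,-0.003,0],
    [-0.032,-0.001,0],
    [-0.032,0.001,0],
    [-0.032,0.003,0],
    [-0.032,0.005,0]
  ],
  "yaw": [3.4,3.4,3.4,3.4,3.4,3.4,3.4,3.4,3.4,3.4,3.4,3.4]
}}

```text
time: 1.15
ee_pos: [0.4309, 0.2793, 0.1978]
eef_rot: [0.474, 0.88, -0.0, -0.0]
wrist_force: [-0.1, 1.1, -0.4]
finger_gap: 0.998
```

```bash
python3 - <<'E'
from h import *
rep()
x,y=m2w(-.043,-.055); plan([(x,y,.19,5.87,9)])
E
```

```text
t 1.15 tcp [0.4309 0.2793 0.1978] jaw 33.4 m [-0.2051  0.1466] tilt [-0. -0. -1.] F [-0.1  1.1 -0.4] gap 0.998 q [ 0.42  0.19 -0.11  1.27  0.    1.41]
rows 9 max 0.028810067684752146
lin [[-0.0282, 0.0056, 0.0009], [-0.0279, 0.0071, 0.0009], [-0.0274, 0.0086, 0.0009], [-0.0269, 0.01, 0.0009], [-0.0264, 0.0115, 0.0009], [-0.0257, 0.0129, 0.0009], [-0.025, 0.0142, 0.0009], [-0.0242, 0.0155, 0.0009], [-0.0233, 0.0168, 0.0009]]
yaw [3.06, 3.06, 3.06, 3.06, 3.06, 3.06, 3.06, 3.06, 3.06]
end [0.6128 0.0952 0.1897] 5.86
```

{"api": "move_arm", "payload": {
  "jaw": [0,0,0,0,0,0,0,0,0,0,0],
  "linear": [
    [-0.028,0.006,0],
    [-0.028,0.007,0.001],
    [-0.027,0.009,0.001],
    [-0.027,0.01,0.001],
    [-0.026,0.011,0.001],
    [-0.026,0.013,0.001],
    [-0.025,0.014,0.001],
    [-0.024,0.016,0.001],
    [-0.023,0.017,0.001],
    [0,0,0],
    [0,0,0]
  ],
  "yaw": [3,3,3,3,3.1,3.1,3.1,3.1,3.1,0,0]
}}

```text
time: 2.07
ee_pos: [0.6138, 0.0975, 0.1888]
eef_rot: [0.669, 0.743, -0.0, -0.001]
wrist_force: [-0.9, -0.1, -0.7]
finger_gap: 0.5
```

```bash
python3 - <<'E'
from h import *
rep()
c=robot.get_calibration("wrist"); im=robot.read_camera("wrist"); 
p,a,R,s=pose()
# predict grip corners
for z in(.129,):
    for x,y in [(-.049,-.075),(-.049,-.035),(-.037,-.035),(-.037,-.075)]:
        u=proj("wrist",[*m2w(x,y),z],c)[0]; cv2.circle(im,tuple(u.astype(int)),3,(255,0,255),1)
cv2.imwrite("pics/w1.png",im[:,:,::-1])
E
```

```text
t 2.07 tcp [0.6138 0.0975 0.1888] jaw 5.95 m [-0.0418 -0.0529] tilt [-0.002  0.    -1.   ] F [-0.9 -0.1 -0.7] gap 0.5 q [0.03 0.41 0.16 1.33 0.   1.5 ]
```

View pics/w1.png

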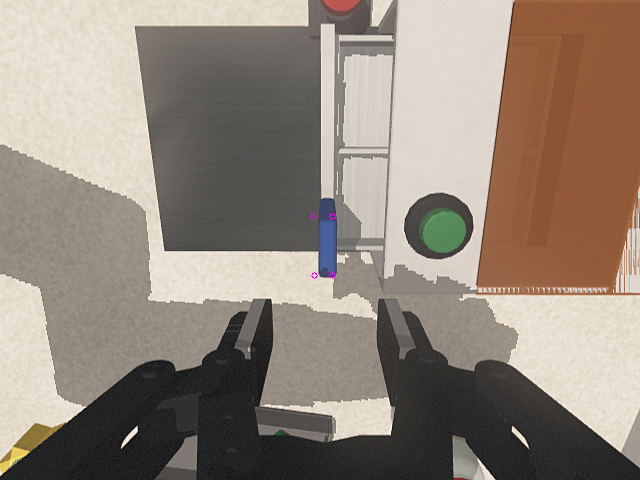

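{"api": "move_arm", "payload": {
  "jaw": [0,0,0,0,0,-1,-1,-1,-1,-1],
  "linear": [
    [-0.002,0.002,0.02],
    [0,0,0.028],
    [0,0,0.025],
    [0,0,0.015],
    [0,0,0.005],
    [0,0,0],
    [0,0,0],
    [0,0,0],
    [0,0,0],
    [0,0,0]
  ],
  "yaw": [0,0,0,0,0,0,0,0,0,0]
}}

```text
time: 2.95
ee_pos: [0.6165, 0.0972, 0.0983]
eef_rot: [0.669, 0.744, 0.001, 0.001]
wrist_force: [0.6, 0.2, -0.5]
finger_gap: -0.003
```

```bash
python3 - <<'E'
from h import *
rep()
E
```

```text
t 2.95 tcp [0.6165 0.0972 0.0983] jaw 6.08 m [-0.0392 -0.0535] tilt [ 0.002  0.    -1.   ] F [ 0.6  0.2 -0.5] gap -0.003 q [ 0.03  0.45 -0.    1.12  0.    1.49]
```

```bash
python3 - <<'E'
from h import *
rep()
im=robot.read_camera("wrist");cv2.imwrite("pics/w2.png",im[:,:,::-1])
im=robot.read_camera("scene");cv2.imwrite("pics/s2.png",cv2.resize(im[150:350,280:500,::-1],None,fx=3,fy=3))
E
```

```text
t 2.95 tcp [0.6165 0.0972 0.0983] jaw 6.08 m [-0.0392 -0.0535] tilt [ 0.002  0.    -1.   ] F [ 0.6  0.2 -0.5] gap -0.003 q [ 0.03  0.45 -0.    1.12  0.    1.49]
```

View pics/w2.png

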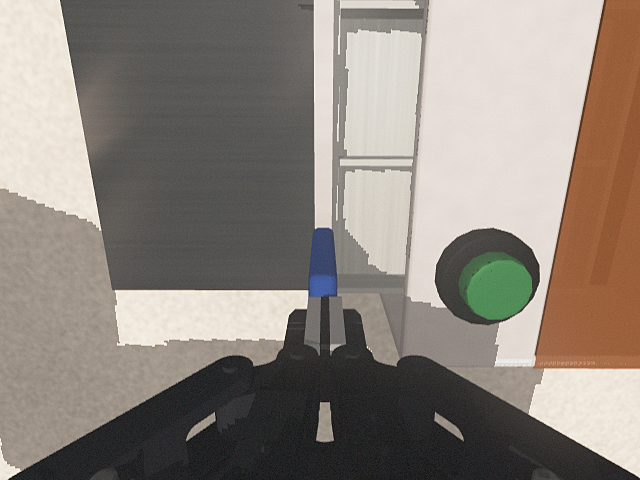

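View pics/s2.png

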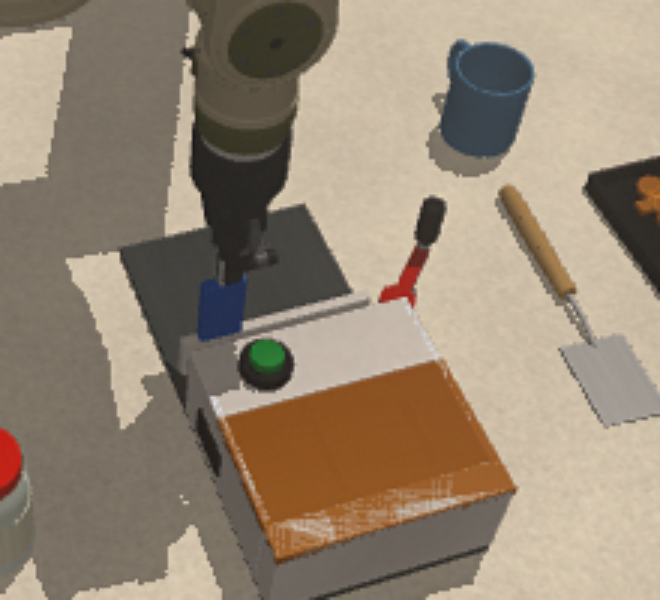

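```bash
python3 - <<'E'
from h import *
p=pose()[0]
f=lambda u:((u-[280,150])*3).round(0)
print("tcp",f(proj("scene",p)),proj("wrist",p))
for x in(-.046,-.034):
  print([f(proj("scene",[*m2w(x,y),.129]))[0].tolist() for y in(-.075,-.035)],[proj("wrist",[*m2w(x,y),.129])[0].round(0).tolist() for y in(-.075,-.035)])
for x,y in [(0,.1),(0,-.1)]: print(f(proj("scene",[*m2w(x,y),.1])),proj("wrist",[*m2w(x,y),.1]))
# joint-angle-based hood corners in scene : observed 405,300 / 195,350
c=lambda l:np.array(l,float)/3+[280,150]
print(unp("scene",c([[405,302],[190,352],[515,490],[280,562]]),.1))
E
```

```text
tcp [[224. 301.]] [[325.25092272 281.73539324]]
[[200.0, 279.0], [244.0, 268.0]] [[310.0, 356.0], [310.0, 271.0]]
[[205.0, 290.0], [249.0, 278.0]] [[338.0, 356.0], [339.0, 271.0]]
[[406. 292.]] [[434.18179771 -98.32404796]]
[[189. 348.]] [[399.81725266 364.61559115]]
[[0.64981946 0.24902267 0.1       ]
 [0.66403352 0.05483798 0.1       ]
 [0.84275764 0.27119482 0.1       ]
 [0.86482911 0.07563214 0.1       ]]
```

```bash
python3 - <<'E'
import cv2
im=cv2.imread("pics/w2.png"); cv2.imwrite("pics/w2z.png",cv2.resize(im[210:390,240:420],None,fx=3.3,fy=3.3,interpolation=cv2.INTER_CUBIC))
im=cv2.imread("pics/s2.png"); cv2.imwrite("pics/s2z.png",cv2.resize(im[180:380,150:350],None,fx=3,fy=3))
E
```

```text
(no output)
```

View pics/w2z.png

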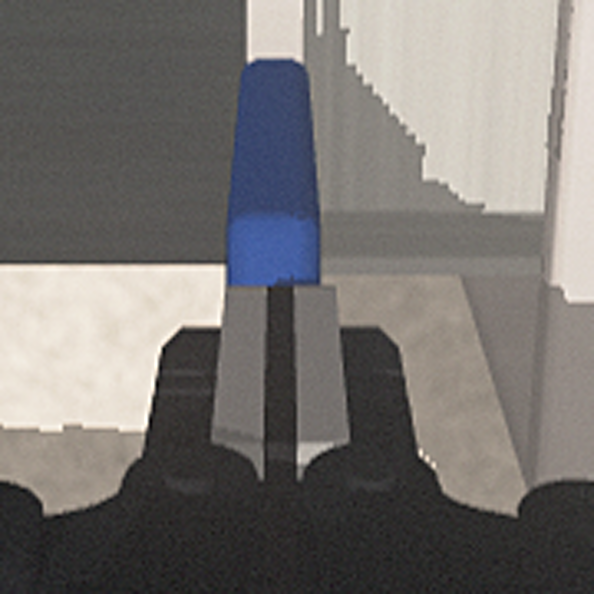

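View pics/s2z.png

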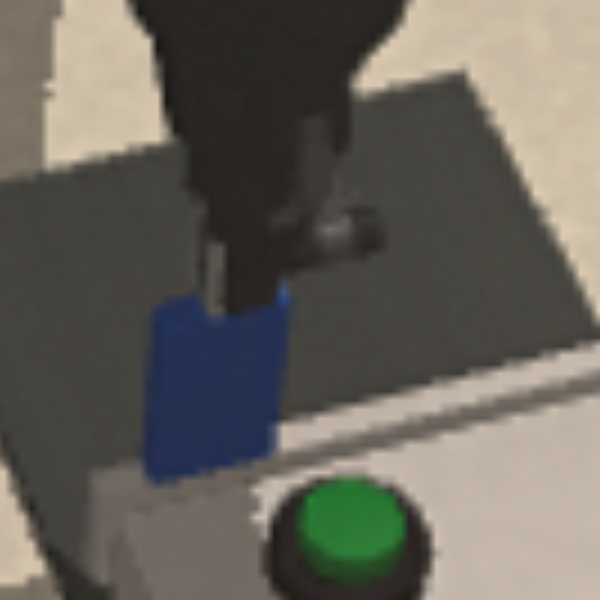

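```bash
python3 - <<'E'
from h import *
p,a,R,s=pose(); c=robot.get_calibration("wrist")
print("campos rel tool",R.T@(-c["R"].T@c["t"]-p))
for d in (0,5,10,15,19,25,30,40):
    print(d,[proj("wrist",p+R@[x,y,-d],c)[0].round(0).tolist() for x,y in((.011*1,0),(0,0),(-.011,0),(.011,.008))] if 0 else [proj("wrist",p+R@np.array([x,y,-d/1000]),c)[0].round(0).tolist() for x,y in((.011,0),(0,0),(-.011,0),(.011,.008))])
E
```

```text
campos rel tool [ 0.07818966 -0.00037779 -0.176696  ]
0 [[325.0, 261.0], [325.0, 282.0], [325.0, 302.0], [342.0, 261.0]]
5 [[325.0, 265.0], [325.0, 286.0], [325.0, 306.0], [342.0, 265.0]]
10 [[325.0, 269.0], [325.0, 290.0], [325.0, 311.0], [343.0, 269.0]]
15 [[325.0, 273.0], [325.0, 295.0], [325.0, 316.0], [343.0, 273.0]]
19 [[325.0, 276.0], [325.0, 299.0], [325.0, 321.0], [344.0, 276.0]]
25 [[325.0, 282.0], [325.0, 305.0], [325.0, 328.0], [344.0, 282.0]]
30 [[325.0, 287.0], [325.0, 311.0], [325.0, 334.0], [345.0, 287.0]]
40 [[325.0, 298.0], [325.0, 323.0], [325.0, 347.0], [346.0, 298.0]]
```

{"api": "move_arm", "payload": {
  "jaw": [-0.1,-0.1,-0.1,-0.1,-0.1,-0.1],
  "linear": [
    [0,0,0],
    [0,0,0],
    [0,0,0],
    [0,0,0],
    [0,0,0],
    [0,0,0]
  ],
  "yaw": [0,0,0,0,0,0]
}}

```text
time: 3.55
ee_pos: [0.6156, 0.097, 0.0968]
eef_rot: [0.669, 0.744, -0.0, -0.0]
wrist_force: [0.0, -0.9, 0.6]
finger_gap: 0.45
```

```bash
python3 - <<'E'
from h import *
rep()
im=robot.read_camera("wrist");cv2.imwrite("pics/w3.png",cv2.resize(im[180:400,220:440,::-1],None,fx=2.7,fy=2.7,interpolation=cv2.INTER_CUBIC))
im=robot.read_camera("scene");cv2.imwrite("pics/s3.png",cv2.resize(im[200:280,320:420,::-1],None,fx=6,fy=6,interpolation=cv2.INTER_CUBIC))
E
```

```text
t 3.55 tcp [0.6156 0.097  0.0968] jaw 6.07 m [-0.0401 -0.0536] tilt [-0.  0. -1.] F [ 0.  -0.9  0.6] gap 0.45 q [ 0.03  0.45 -0.    1.12  0.    1.49]
```

View pics/w3.png

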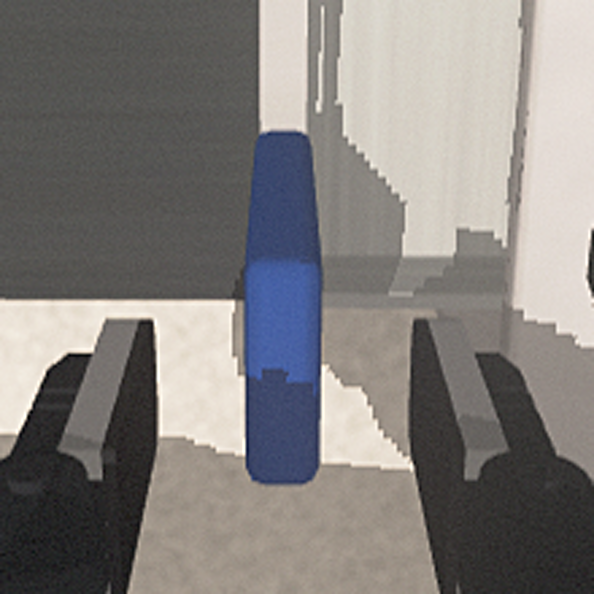

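View pics/s3.png

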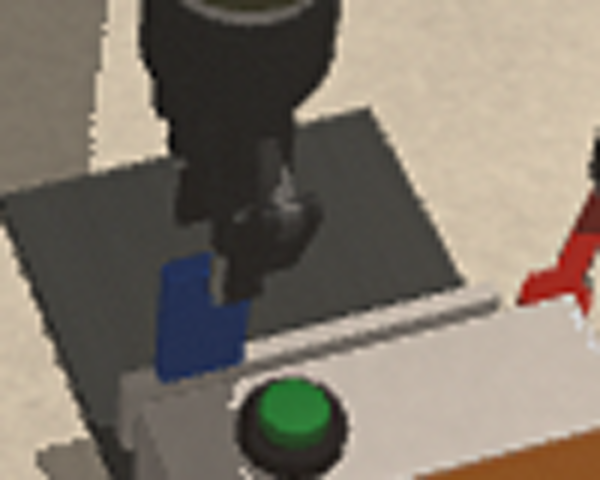

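{"api": "move_arm", "payload": {
  "jaw": [-0.3,-0.3,-0.3,-0.3,-1,-1,-1,-1,-1],
  "linear": [
    [0,0,0],
    [0,0,0],
    [0,0,0.01],
    [0,0,0.012],
    [0,0,0],
    [0,0,0],
    [0,0,0],
    [0,0,0],
    [0,0,0]
  ],
  "yaw": [0,0,0,0,0,0,0,0,0]
}}

```text
time: 4.4
ee_pos: [0.6142, 0.097, 0.0732]
eef_rot: [0.669, 0.744, -0.001, -0.001]
wrist_force: [0.3, -0.3, -15.1]
finger_gap: 0.128
```

```bash
python3 - <<'E'
from h import *
rep()
im=robot.read_camera("wrist");cv2.imwrite("pics/w4.png",cv2.resize(im[180:400,220:440,::-1],None,fx=2.7,fy=2.7,interpolation=cv2.INTER_CUBIC))
im=robot.read_camera("scene");cv2.imwrite("pics/s4.png",cv2.resize(im[200:280,320:420,::-1],None,fx=6,fy=6,interpolation=cv2.INTER_CUBIC))
E
```

```text
t 4.4 tcp [0.6142 0.097  0.0732] jaw 6.06 m [-0.0414 -0.0534] tilt [-0.003  0.    -1.   ] F [  0.3  -0.3 -15.1] gap 0.128 q [ 0.03  0.47 -0.04  1.07  0.    1.49]
```

View pics/w4.png

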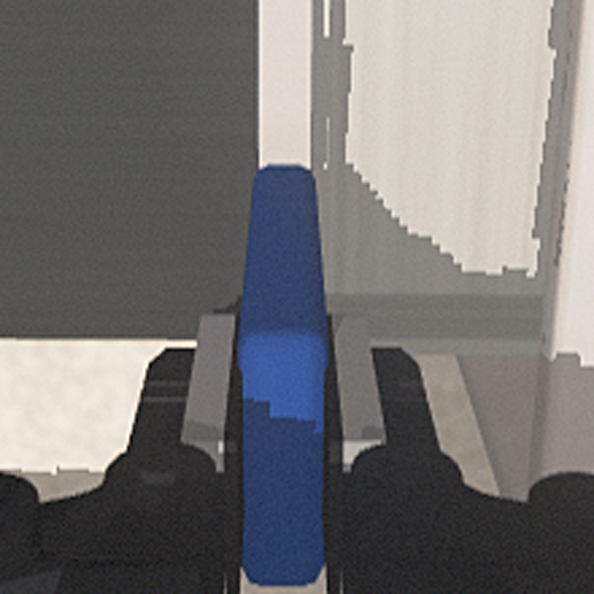

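View pics/s4.png

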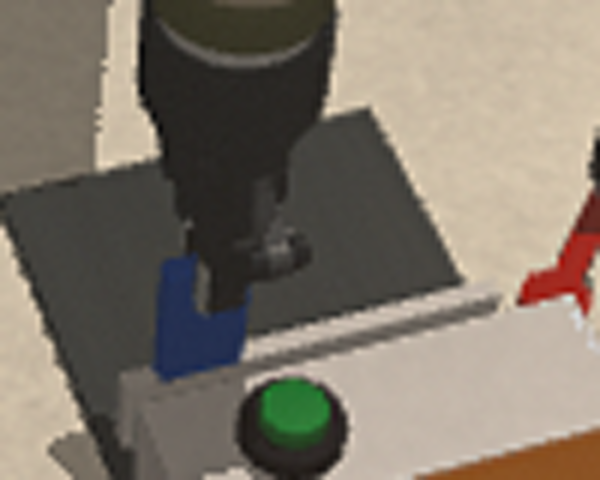

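```bash
python3 - <<'E'
from h import *
for y in(-.045,-.055):
  print([(z,proj("scene",[*m2w(-.034,y),z])[0].round(1).tolist()) for z in (.129,.12,.115,.11,.105,.1,.09,.073)])
E
```

```text
[(0.129, [359.5, 243.7]), (0.12, [359.2, 245.9]), (0.115, [359.1, 247.1]), (0.11, [359.0, 248.3]), (0.105, [358.8, 249.5]), (0.1, [358.7, 250.7]), (0.09, [358.4, 253.1]), (0.073, [358.0, 257.0])]
[(0.129, [355.8, 244.7]), (0.12, [355.6, 246.9]), (0.115, [355.4, 248.1]), (0.11, [355.3, 249.3]), (0.105, [355.2, 250.5]), (0.1, [355.1, 251.7]), (0.09, [354.8, 254.0]), (0.073, [354.5, 257.9])]
```

{"api": "move_arm", "payload": {
  "jaw": [-1,-1,-1,-1,-1,-1,-1,-1,-1,-1],
  "linear": [
    [0,-0.004,0],
    [0,-0.008,0],
    [0,-0.012,0],
    [0,-0.014,0],
    [0,-0.014,0],
    [0,-0.014,0],
    [0,-0.014,0],
    [0,-0.014,0],
    [0,-0.014,0],
    [0,-0.01,0]
  ],
  "yaw": [0,0,0,0,0,0,0,0,0,0]
}}

```text
time: 5.33
ee_pos: [0.4944, 0.0847, 0.0733]
eef_rot: [0.669, 0.744, -0.001, -0.002]
wrist_force: [1.2, 1.4, -26.5]
finger_gap: 0.127
```

```bash
python3 - <<'E'
from h import *
rep()
im=robot.read_camera("top");cv2.imwrite("pics/t5.png",cv2.resize(im[90:330,150:350,::-1],None,fx=2.5,fy=2.5,interpolation=cv2.INTER_CUBIC))
E
```

```text
t 5.33 tcp [0.4944 0.0847 0.0733] jaw 6.08 m [-0.1618 -0.0534] tilt [-0.004  0.001 -1.   ] F [  1.2   1.4 -26.5] gap 0.127 q [ 0.01  0.25 -0.36  0.97  0.    1.47]
```

View pics/t5.png

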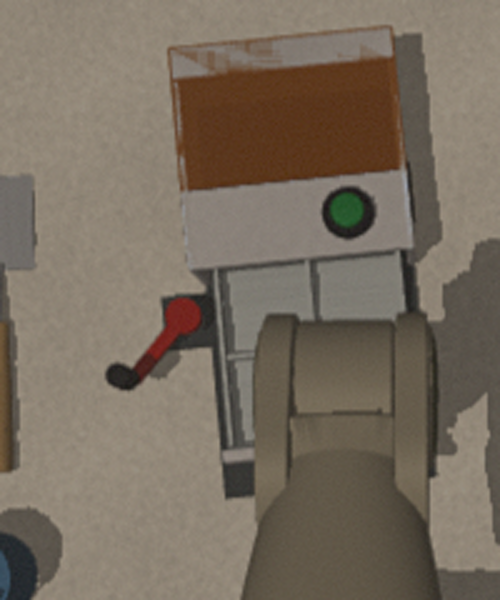

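{"api": "move_arm", "payload": {
  "jaw": [-1,-1,-1,-1],
  "linear": [
    [0,-0.006,0.001],
    [0,-0.007,0.001],
    [0,-0.006,0],
    [0,0,0]
  ],
  "yaw": [0,0,0,0]
}}

```text
time: 5.72
ee_pos: [0.4777, 0.0829, 0.0732]
eef_rot: [0.669, 0.744, -0.0, -0.001]
wrist_force: [-2.0, 4.1, -16.9]
finger_gap: 0.127
```

{"api": "move_arm", "payload": {
  "jaw": [-1,-1,-1,-1],
  "linear": [
    [0,-0.004,0.001],
    [0,-0.004,0],
    [0,-0.003,0],
    [0,0,0]
  ],
  "yaw": [0,0,0,0]
}}

```text
time: 6.05
ee_pos: [0.469, 0.082, 0.0731]
eef_rot: [0.669, 0.744, 0.001, 0.0]
wrist_force: [-1.4, 4.6, -10.6]
finger_gap: 0.123
```

```bash
python3 - <<'E'
from h import *
rep()
E
```

```text
t 6.05 tcp [0.469  0.082  0.0731] jaw 6.09 m [-0.1874 -0.0535] tilt [ 0.002  0.001 -1.   ] F [ -1.4   4.6 -10.6] gap 0.123 q [ 0.    0.2  -0.42  0.94  0.    1.47]
```

{"api": "move_arm", "payload": {
  "jaw": [-1,-1,-1,-1],
  "linear": [
    [0,-0.004,0],
    [0,-0.004,0],
    [0,0,0],
    [0,0,0]
  ],
  "yaw": [0,0,0,0]
}}

```text
time: 6.38
ee_pos: [0.461, 0.0812, 0.0731]
eef_rot: [0.668, 0.744, 0.001, 0.0]
wrist_force: [-1.2, 5.1, -10.8]
finger_gap: 0.126
```

```bash
python3 - <<'E'
from h import *
rep()
E
```

```text
t 6.38 tcp [0.461  0.0812 0.0731] jaw 6.1 m [-0.1955 -0.0535] tilt [ 0.002  0.001 -1.   ] F [ -1.2   5.1 -10.8] gap 0.126 q [ 0.    0.19 -0.44  0.94  0.    1.47]
```

{"api": "move_arm", "payload": {
  "jaw": [-1,-1,-1,-1],
  "linear": [
    [0,-0.005,0],
    [0,-0.004,0],
    [0,0,0],
    [0,0,0]
  ],
  "yaw": [0,0,0,0]
}}

```text
time: 6.72
ee_pos: [0.4562, 0.0807, 0.0732]
eef_rot: [0.668, 0.744, 0.004, 0.002]
wrist_force: [9.9, 8.8, -22.7]
finger_gap: 0.127
```

{"api": "move_arm", "payload": {
  "jaw": [-1,-1,-1],
  "linear": [
    [0,-0.003,0],
    [0,0,0],
    [0,0,0]
  ],
  "yaw": [0,0,0]
}}

```text
time: 6.97
ee_pos: [0.4564, 0.0808, 0.0733]
eef_rot: [0.668, 0.744, 0.006, 0.004]
wrist_force: [18.8, 9.2, -30.6]
finger_gap: 0.126
```

```bash
python3 - <<'E'
from h import *
rep()
im=robot.read_camera("top");cv2.imwrite("pics/t6.png",cv2.resize(im[90:330,150:350,::-1],None,fx=2.5,fy=2.5,interpolation=cv2.INTER_CUBIC))
E
```

```text
t 6.97 tcp [0.4564 0.0808 0.0733] jaw 6.1 m [-0.2001 -0.0534] tilt [ 0.014  0.004 -1.   ] F [ 18.8   9.2 -30.6] gap 0.126 q [-0.    0.17 -0.46  0.93  0.    1.46]
```

View pics/t6.png

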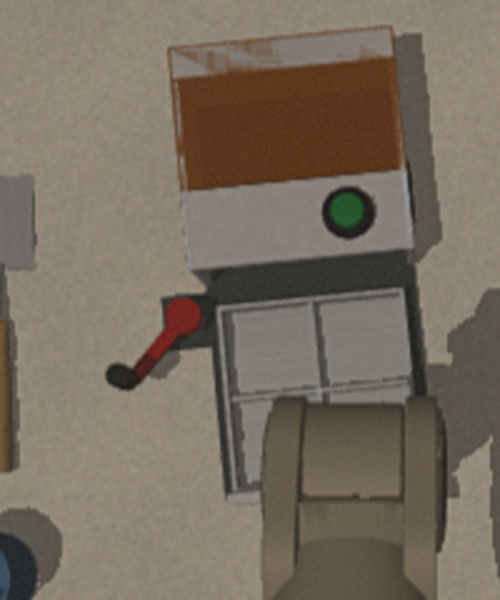

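{"api": "move_arm", "payload": {
  "jaw": [-0.1,-0.1,-0.1,-0.1,0,0,0,0,0,0,0,0],
  "linear": [
    [0,0.002,0],
    [0,0.002,0],
    [0,0,0],
    [0,0,0],
    [0,0,-0.015],
    [0,0,-0.03],
    [0,0,-0.035],
    [0,0,-0.035],
    [-0.02,0,-0.01],
    [-0.035,0,0],
    [-0.04,0,0],
    [-0.04,0,0]
  ],
  "yaw": [0,0,0,0,0,0,0,0,0,0,0,0]
}}

```text
time: 8.02
ee_pos: [0.4673, -0.056, 0.1987]
eef_rot: [0.668, 0.744, 0.001, 0.002]
wrist_force: [1.4, -0.3, 0.3]
finger_gap: 0.499
```

```bash
python3 - <<'E'
from h import *
rep()
c=lambda l:np.array(l,float)/2.5+[150,90]
q=unp("top",c([[218,308],[404,290]]),.038); print([w2m(p) for p in q])
sx,sy=.480,-.294
plan([(sx,sy,.16,11,11)])
E
```

```text
t 8.02 tcp [ 0.4673 -0.056   0.1987] jaw 6.18 m [-0.2032 -0.1906] tilt [ 0.003 -0.001 -1.   ] F [ 1.4 -0.3  0.3] gap 0.499 q [-0.29  0.11 -0.21  1.25 -0.    1.17]
[array([-0.02722236,  0.08424937]), array([-0.028096  , -0.08659983])]
rows 11 max 0.021992044015961772
lin [[-0.0216, -0.0012, 0.0035], [-0.0216, -0.0013, 0.0035], [-0.0216, -0.0015, 0.0035], [-0.0216, -0.0017, 0.0035], [-0.0216, -0.0018, 0.0035], [-0.0216, -0.002, 0.0035], [-0.0216, -0.0022, 0.0035], [-0.0215, -0.0023, 0.0035], [-0.0215, -0.0025, 0.0035], [-0.0215, -0.0027, 0.0035], [-0.0215, -0.0028, 0.0035]]
yaw [-0.44, -0.44, -0.44, -0.44, -0.44, -0.44, -0.44, -0.44, -0.44, -0.44, -0.44]
end [ 0.4801 -0.294   0.1602] 11.02
```

{"api": "move_arm", "payload": {
  "jaw": [0,0,0,0,0,0,0,0],
  "linear": [
    [-0.025,-0.002,0],
    [-0.03,-0.002,0],
    [-0.03,-0.002,0],
    [-0.03,-0.002,0],
    [-0.03,-0.002,0],
    [-0.03,-0.002,0],
    [-0.02,-0.002,0],
    [0,0,0]
  ],
  "yaw": [0,0,0,0,0,0,0,0]
}}

```text
time: 8.68
ee_pos: [0.4736, -0.2543, 0.1975]
eef_rot: [0.67, 0.742, -0.001, 0.001]
wrist_force: [-0.2, -0.6, -0.4]
finger_gap: 0.503
```

```bash
python3 - <<'E'
from h import *
rep()
np.save("cw7.npy",robot.get_calibration("wrist"),allow_pickle=True)
im=robot.read_camera("wrist");cv2.imwrite("pics/w7.png",im[:,:,::-1])
im=robot.read_camera("top");cv2.imwrite("pics/t7.png",im[:,:,::-1]);cv2.imwrite("pics/t7z.png",cv2.resize(im[180:340,200:320,::-1],None,fx=3.5,fy=3.5,interpolation=cv2.INTER_CUBIC))
E
```

```text
t 8.68 tcp [ 0.4736 -0.2543  0.1975] jaw 5.82 m [-0.2172 -0.3885] tilt [ 0.001 -0.003 -1.   ] F [-0.2 -0.6 -0.4] gap 0.503 q [-0.64  0.24 -0.06  1.27 -0.    0.83]
```

View pics/w7.png

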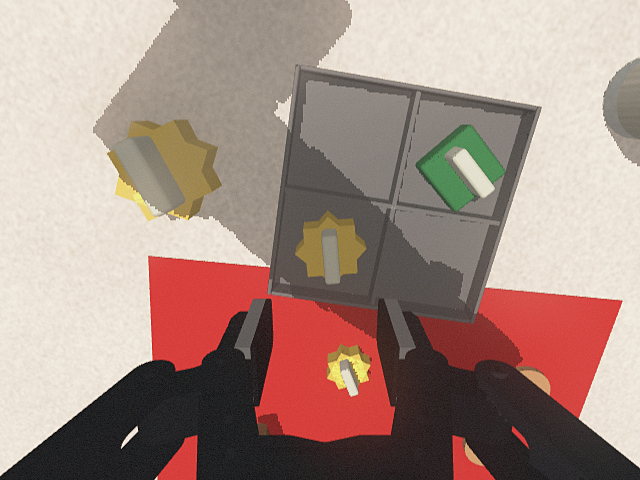

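View pics/t7z.png

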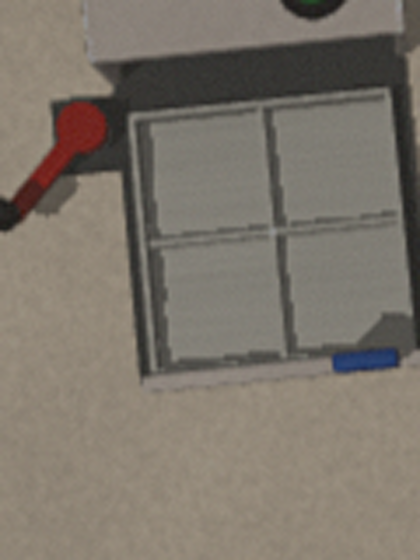

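```bash
python3 - <<'E'
import cv2
im=cv2.imread("pics/w7.png"); a=cv2.resize(im[200:300,280:400],None,fx=5,fy=5,interpolation=cv2.INTER_CUBIC); a=cv2.convertScaleAbs(a,alpha=1.4)
b=cv2.resize(im[110:220,400:520],None,fx=5,fy=5,interpolation=cv2.INTER_CUBIC)
cv2.imwrite("pics/w7a.png",a);cv2.imwrite("pics/w7b.png",b)
E
```

```text
(no output)
```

View pics/w7a.png

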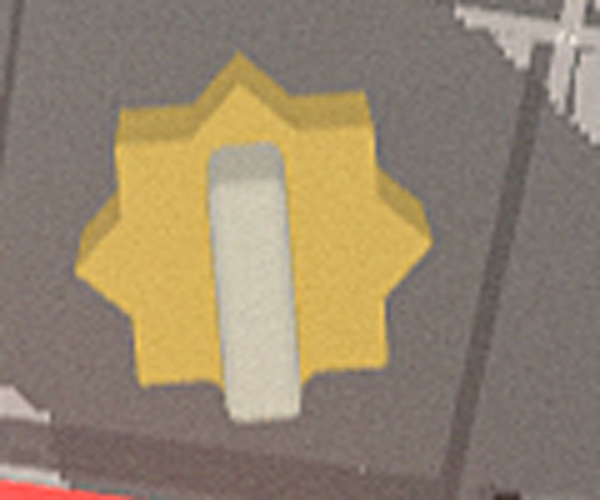

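View pics/w7b.png

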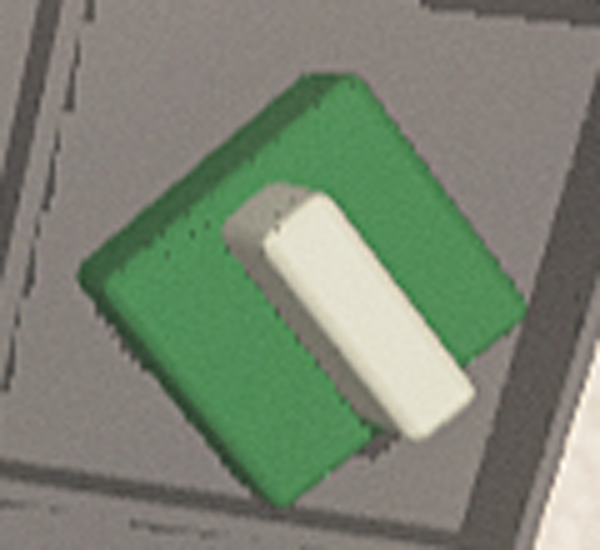

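```bash
python3 - <<'E'
from h import *
c=np.load("cw7.npy",allow_pickle=True).item()
def bar(pts,off):
    q=unp("wrist",np.array(pts,float)/5+off,.055,c)[:,:2]; ce=q.mean(0); d=(q[2]+q[3]-q[0]-q[1])/2
    print(ce.round(4),"len",np.linalg.norm(d).round(4),"wid",np.linalg.norm(q[1]-q[0]).round(4),"ang",np.degrees(np.arctan2(d[1],d[0])).round(1)); return ce
s=bar([(212,185),(285,183),(300,415),(230,420)],[280,200])
bar([(265,240),(325,197),(473,395),(415,440)],[400,110])
# drawer cross from top
u=np.array([277,231])/3.5+[200,180]; q=unp("top",u,.034); print("cross",w2m(q[0]))
for l in ([137,117],[388,90]): print(w2m(unp("top",np.array(l)/3.5+[200,180],.038)[0]))
rep(); plan([(s[0],s[1],.12,7.5,5)])
E
```

```text
[ 0.4838 -0.2969] len 0.044 wid 0.0126 ang -80.1
[ 0.5921 -0.2095] len 0.0431 wid 0.0112 ang -43.1
cross [-0.11154969 -0.00366674]
[-0.02820129  0.07987841]
[-0.02726564 -0.084975  ]
t 8.78 tcp [ 0.4732 -0.2507  0.1974] jaw 5.96 m [-0.2173 -0.3849] tilt [ 0. -0. -1.] F [ 0.7  0.6 -0.8] gap 0.501 q [-0.64  0.24 -0.06  1.28  0.    0.83]
rows 5 max 0.01816727827716634
lin [[-0.0094, 0.0012, 0.0155], [-0.0094, 0.0011, 0.0155], [-0.0094, 0.0011, 0.0155], [-0.0094, 0.001, 0.0155], [-0.0094, 0.001, 0.0155]]
yaw [-0.31, -0.31, -0.31, -0.31, -0.31]
end [ 0.4839 -0.2968  0.1199] 7.51
```

{"api": "move_arm", "payload": {
  "jaw": [0,0,0,0,0,0,0],
  "linear": [
    [-0.009,0.001,0.02],
    [-0.009,0.001,0.02],
    [-0.009,0.001,0.02],
    [-0.009,0.001,0.02],
    [-0.009,0.001,0.01],
    [0,0,0.01],
    [0,0,0]
  ],
  "yaw": [-0.8,-0.8,-0.8,-0.8,-0.8,0,0]
}}

```text
time: 9.37
ee_pos: [0.4837, -0.2926, 0.0953]
eef_rot: [0.642, 0.766, 0.0, -0.002]
wrist_force: [-1.0, 0.2, -0.2]
finger_gap: 0.5
```

```bash
python3 - <<'E'
from h import *
rep()
c=robot.get_calibration("wrist")
np.save("cw8.npy",c,allow_pickle=True)
im=robot.read_camera("wrist");cv2.imwrite("pics/w8.png",im[:,:,::-1])
im=robot.read_camera("scene");cv2.imwrite("pics/s8.png",cv2.resize(im[190:310,150:290,::-1],None,fx=5,fy=5,interpolation=cv2.INTER_CUBIC))
E
```

```text
t 9.37 tcp [ 0.4837 -0.2926  0.0953] jaw 10.08 m [-0.2112 -0.4276] tilt [-0.002  0.002 -1.   ] F [-1.   0.2 -0.2] gap 0.5 q [-0.69  0.35 -0.16  1.06  0.    0.71]
```

View pics/w8.png

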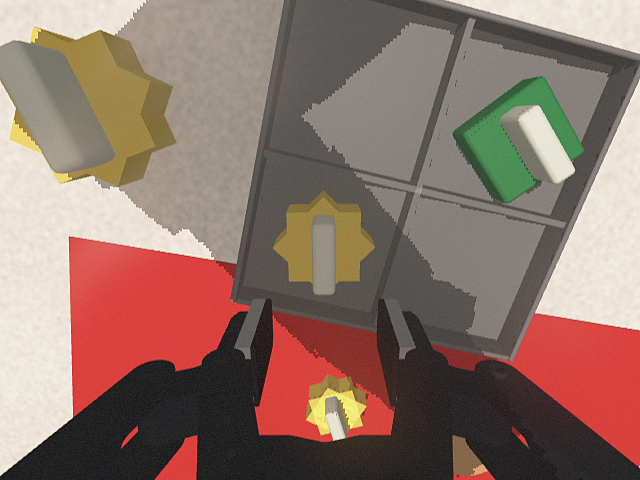

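View pics/s8.png

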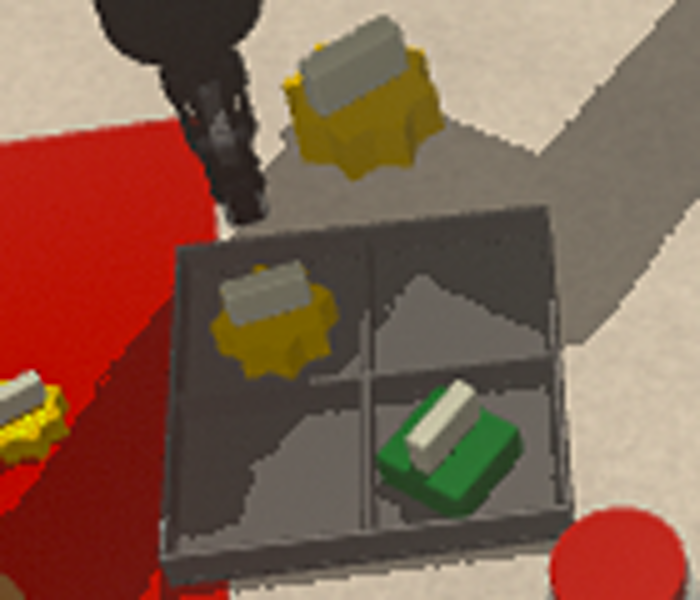

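```bash
python3 - <<'E'
from h import *
c=np.load("cw8.npy",allow_pickle=True).item()
im=cv2.imread("pics/w8.png"); cv2.imwrite("pics/w8z.png",cv2.convertScaleAbs(cv2.resize(im[180:310,265:385],None,fx=4.6,fy=4.6,interpolation=cv2.INTER_CUBIC),alpha=1.4))
p,a,R,s=pose()
for u in ([324.5,294],[324,236]):
    q=unp("wrist",u,.055,c)[0]; print(q.round(4), (R.T@(q-p)).round(4))
E
```

```text
[ 0.4878 -0.3182  0.055 ] [-0.0253 -0.0012  0.0423]
[ 0.4809 -0.2815  0.055 ] [ 0.012  -0.0015  0.0424]
```

View pics/w8z.png

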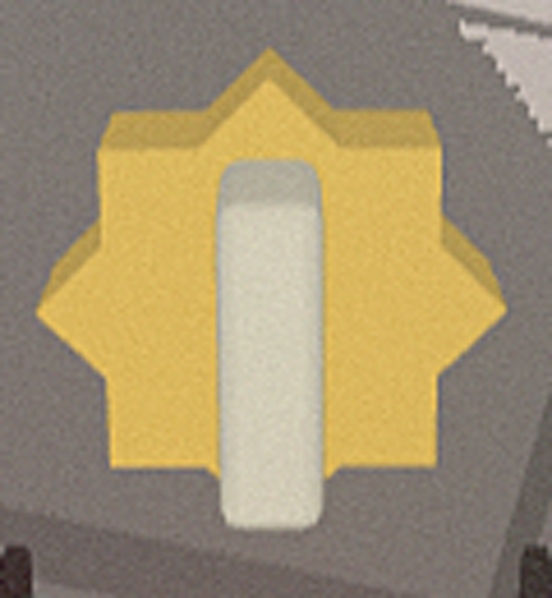

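{"api": "move_arm", "payload": {
  "jaw": [0,0,0,0,0,0],
  "linear": [
    [-0.003,-0.001,0.015],
    [0,0,0.02],
    [0,0,0.02],
    [0,0,0.012],
    [0,0,0.004],
    [0,0,0]
  ],
  "yaw": [0,0,0,0,0,0]
}}

```text
time: 9.97
ee_pos: [0.4839, -0.2964, 0.026]
eef_rot: [0.642, 0.767, 0.0, -0.0]
wrist_force: [1.2, -0.5, 0.7]
finger_gap: 0.498
```

```bash
python3 - <<'E'
from h import *
rep()
c=robot.get_calibration("wrist")
im=robot.read_camera("wrist");cv2.imwrite("pics/w9.png",im[150:480,150:500,::-1])
im=robot.read_camera("scene");cv2.imwrite("pics/s9.png",cv2.resize(im[190:290,150:270,::-1],None,fx=6,fy=6,interpolation=cv2.INTER_CUBIC))
E
```

```text
t 9.97 tcp [ 0.4839 -0.2964  0.026 ] jaw 10.09 m [-0.2113 -0.4315] tilt [-0.  0. -1.] F [ 1.2 -0.5  0.7] gap 0.498 q [-0.69  0.41 -0.26  0.91  0.    0.7 ]
```

View pics/w9.png

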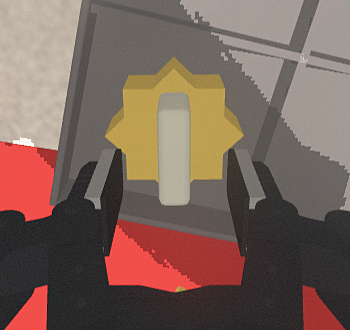

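View pics/s9.png

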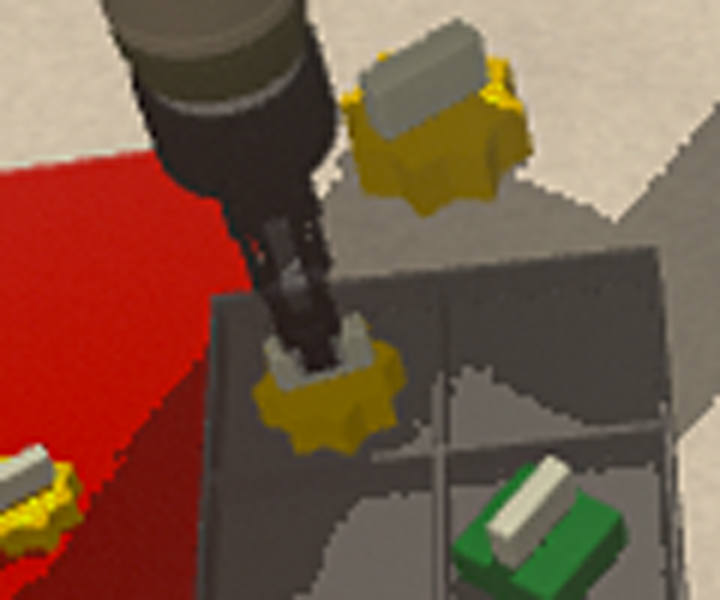

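```bash
python3 - <<'E'
from h import *
p,a,R,s=pose()
for off in (.021,.030):
  for z in (.03,.04,.05,.06,.07): print(off,z,proj("scene",p+R@[0,off,0]+[0,0,z-p[2]])[0].round(1))
print(proj("scene",[[.4838,-.2969,.055],[.4838,-.2969,.029]]))
E
```

```text
0.021 0.03 [205.3 257. ]
0.021 0.04 [204.6 254.8]
0.021 0.05 [203.9 252.6]
0.021 0.06 [203.2 250.3]
0.021 0.07 [202.4 248. ]
0.03 0.03 [206.1 259.4]
0.03 0.04 [205.4 257.2]
0.03 0.05 [204.6 255. ]
0.03 0.06 [203.9 252.8]
0.03 0.07 [203.2 250.5]
[[202.04834339 245.45077335]
 [203.92355911 251.27716339]]
```

{"api": "move_arm", "payload": {
  "jaw": [0,0,0,-1,-1,-1,-1,-1,-1,-1],
  "linear": [
    [0,0,0.008],
    [0,0,0.007],
    [0,0,0],
    [0,0,0],
    [0,0,0],
    [0,0,0],
    [0,0,0],
    [0,0,0],
    [0,0,0],
    [0,0,0]
  ],
  "yaw": [0,0,0,0,0,0,0,0,0,0]
}}

```text
time: 10.9
ee_pos: [0.4841, -0.2971, 0.0111]
eef_rot: [0.642, 0.766, -0.0, 0.0]
wrist_force: [-0.6, -0.4, 2.7]
finger_gap: 0.138
```

```bash
python3 - <<'E'
from h import *
rep()
im=robot.read_camera("wrist");cv2.imwrite("pics/w10.png",im[150:480,150:500,::-1])
E
```

```text
t 10.9 tcp [ 0.4841 -0.2971  0.0111] jaw 10.06 m [-0.2112 -0.4322] tilt [ 0. -0. -1.] F [-0.6 -0.4  2.7] gap 0.138 q [-0.69  0.42 -0.28  0.87 -0.    0.7 ]
```

View pics/w10.png

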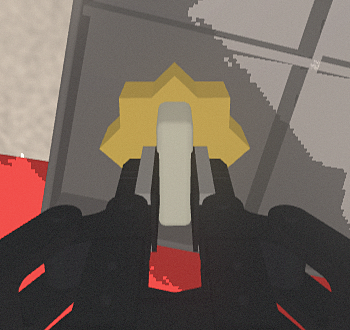

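```bash
python3 - <<'E'
from h import *
rep(); x,y=m2w(-.070,.039); print(x,y)
p=pose()[0]
plan([(p[0],p[1],.078,10.1,5),(x,y,.078,5.87,19)])
E
```

```text
t 10.95 tcp [ 0.4841 -0.2972  0.0111] jaw 10.07 m [-0.2112 -0.4322] tilt [ 0. -0. -1.] F [-0.7  0.4  1.4] gap 0.141 q [-0.69  0.42 -0.28  0.87 -0.    0.7 ]
0.5763375257022216 0.1860043370133303
rows 24 max 0.02594802497301095
lin [[0.0, 0.0, -0.0134], [0.0, 0.0, -0.0134], [0.0, 0.0, -0.0134], [0.0, 0.0, -0.0134], [0.0, 0.0, -0.0134], [0.0242, 0.0092, 0.0], [0.0242, 0.0092, 0.0], [0.0243, 0.0091, 0.0], [0.0243, 0.009, 0.0], [0.0243, 0.0089, 0.0], [0.0244, 0.0088, 0.0], [0.0244, 0.0087, 0.0], [0.0244, 0.0086, 0.0], [0.0245, 0.0085, 0.0], [0.0245, 0.0084, 0.0], [0.0245, 0.0083, 0.0], [0.0245, 0.0082, 0.0], [0.0246, 0.0081, 0.0], [0.0246, 0.008, 0.0], [0.0246, 0.0079, 0.0], [0.0247, 0.0078, 0.0], [0.0247, 0.0077, 0.0], [0.0247, 0.0077, 0.0], [0.0248, 0.0076, 0.0]]
yaw [-0.01, -0.01, -0.01, -0.01, -0.01, 0.22, 0.22, 0.22, 0.22, 0.22, 0.22, 0.22, 0.22, 0.22, 0.22, 0.22, 0.22, 0.22, 0.22, 0.22, 0.22, 0.22, 0.22, 0.22]
end [0.5763 0.1861 0.0781] 5.94
```

{"api": "move_arm", "payload": {
  "jaw": [-1,-1,-1,-1,-1,-1,-1,-1,-1,-1,-1,-1],
  "linear": [
    [0,0,-0.008],
    [0,0,-0.014],
    [0,0,-0.015],
    [0,0,-0.015],
    [0,0,-0.015],
    [0.015,0.005,0],
    [0.022,0.009,0],
    [0.024,0.009,0],
    [0.024,0.009,0],
    [0.024,0.009,0],
    [0.024,0.009,0],
    [0.024,0.009,0]
  ],
  "yaw": [0,0,0,0,0,0.2,0.2,0.2,0.2,0.2,0.2,0.2]
}}

```text
time: 11.95
ee_pos: [0.5166, -0.1313, 0.0783]
eef_rot: [0.652, 0.758, 0.0, 0.0]
wrist_force: [-0.0, -0.3, -1.3]
finger_gap: 0.14
```

```bash
python3 - <<'E'
from h import *
rep(); x,y=m2w(-.070,.039)
im=robot.read_camera("wrist");cv2.imwrite("pics/w11.png",im[:,:,::-1])
plan([(x,y,.078,5.87,12)])
E
```

```text
t 11.95 tcp [ 0.5166 -0.1313  0.0783] jaw 8.64 m [-0.1619 -0.2705] tilt [ 0.  0. -1.] F [-0.  -0.3 -1.3] gap 0.14 q [-0.4   0.3  -0.28  1.    0.    1.02]
rows 12 max 0.026594924327773526
lin [[0.025, 0.0089, 0.0], [0.025, 0.0088, 0.0], [0.0251, 0.0087, 0.0], [0.0251, 0.0086, 0.0], [0.0252, 0.0085, 0.0], [0.0252, 0.0084, 0.0], [0.0252, 0.0083, 0.0], [0.0253, 0.0081, 0.0], [0.0253, 0.008, 0.0], [0.0253, 0.0079, 0.0], [0.0254, 0.0078, 0.0], [0.0254, 0.0077, 0.0]]
yaw [0.25, 0.25, 0.25, 0.25, 0.25, 0.25, 0.25, 0.25, 0.25, 0.25, 0.25, 0.25]
end [0.5764 0.186  0.0783] 5.84
```

View pics/w11.png

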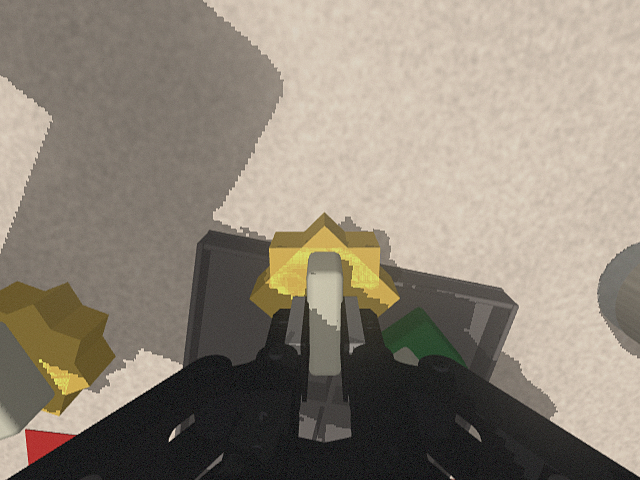

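{"api": "move_arm", "payload": {
  "jaw": [-1,-1,-1,-1,-1,-1,-1,-1,-1,-1,-1,-1],
  "linear": [
    [0.02,0.012,0],
    [0.025,0.012,0],
    [0.025,0.012,0],
    [0.025,0.012,0],
    [0.025,0.012,0],
    [0.025,0.011,0],
    [0.025,0.009,0],
    [0.025,0.007,0],
    [0.025,0.005,0],
    [0.025,0.003,0],
    [0.025,0.003,0],
    [0.018,0.002,0]
  ],
  "yaw": [0.2,0.2,0.2,0.2,0.2,0.2,0.2,0.2,0.2,0.2,0.2,0.2]
}}

```text
time: 13.0
ee_pos: [0.5774, 0.1687, 0.0782]
eef_rot: [0.667, 0.745, 0.0, -0.0]
wrist_force: [0.0, -0.1, -0.9]
finger_gap: 0.142
```

```bash
python3 - <<'E'
from h import *
rep(); x,y=m2w(-.070,.039)
im=robot.read_camera("wrist");cv2.imwrite("pics/w12.png",im[:,:,::-1])
plan([(x,y,.078,5.87,2)])
im=robot.read_camera("top");cv2.imwrite("pics/t12.png",cv2.resize(im[180:340,200:320,::-1],None,fx=3.5,fy=3.5,interpolation=cv2.INTER_CUBIC))
E
```

```text
t 13.0 tcp [0.5774 0.1687 0.0782] jaw 6.34 m [-0.0707  0.0217] tilt [ 0.     0.001 -1.   ] F [ 0.  -0.1 -0.9] gap 0.142 q [ 0.15  0.42 -0.09  1.05  0.    1.61]
rows 2 max 0.007311634564172364
lin [[0.0073, 0.0004, 0.0001], [0.0073, 0.0003, 0.0001]]
yaw [0.3, 0.3]
end [0.5764 0.186  0.078 ] 5.87
```

View pics/w12.png

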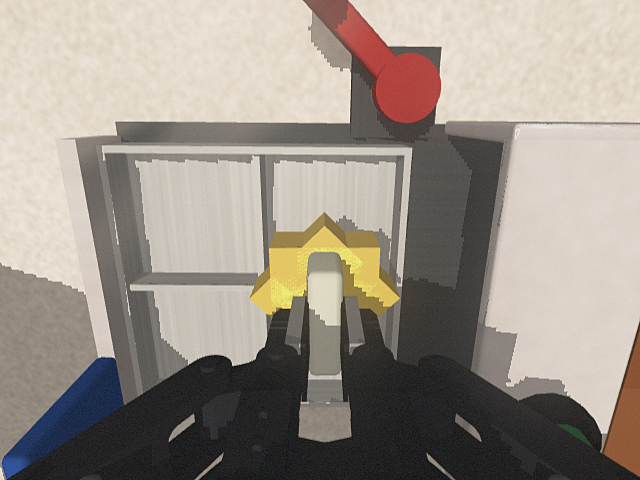

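View pics/t12.png

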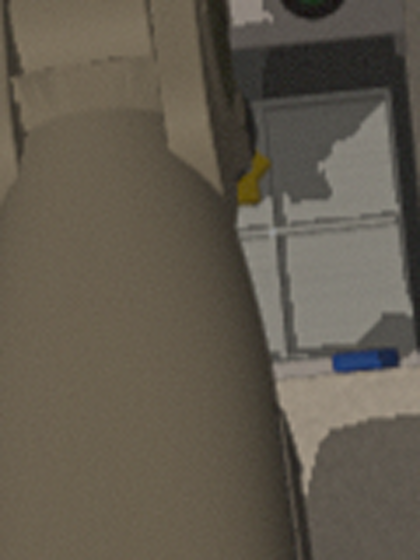

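```bash
python3 - <<'E'
from h import *
im=cv2.imread("pics/w12.png"); cv2.imwrite("pics/w12z.png",cv2.resize(im[120:320,90:430],None,fx=2.3,fy=2.3,interpolation=cv2.INTER_CUBIC))
rep()
for u,z in [((403,155),.038),((410,148),.038),((261,156),.034),((273,156),.034),((104,148),.038),((398,330),.038)]: print(u,w2m(unp("wrist",u,z)[0]).round(4))
E
```

```text
t 13.1 tcp [0.5773 0.1694 0.0781] jaw 6.49 m [-0.0707  0.0224] tilt [ 0.     0.001 -1.   ] F [ 0.5  0.3 -0.2] gap 0.141 q [ 0.15  0.42 -0.09  1.05  0.    1.61]
(403, 155) [-0.0286  0.0807]
(410, 148) [-0.0251  0.0845]
(261, 156) [-0.1072  0.079 ]
(273, 156) [-0.1005  0.079 ]
(104, 148) [-0.192   0.0827]
(398, 330) [-0.0238 -0.0281]
```

View pics/w12z.png

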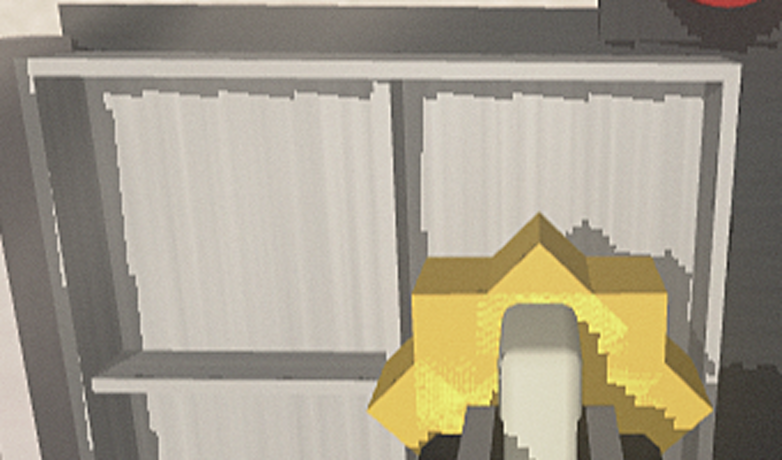

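{"api": "move_arm", "payload": {
  "jaw": [-1,-1,-1,-1,-1,-1,-1,-1,-1,-1],
  "linear": [
    [0.009,0.001,0],
    [0.009,0.001,0],
    [0,0,0],
    [0,0,0.01],
    [0,0,0.012],
    [0,0,0.012],
    [0,0,0.01],
    [0,0,0.006],
    [0,0,0.004],
    [0,0,0]
  ],
  "yaw": [0.3,0.3,0,0,0,0,0,0,0,0]
}}

```text
time: 13.93
ee_pos: [0.577, 0.1844, 0.0228]
eef_rot: [0.671, 0.741, -0.001, -0.001]
wrist_force: [-0.7, -0.2, -0.2]
finger_gap: 0.142
```

```bash
python3 - <<'E'
from h import *
rep()
im=robot.read_camera("wrist");cv2.imwrite("pics/w13.png",im[:,:,::-1])
E
```

```text
t 13.93 tcp [0.577  0.1844 0.0228] jaw 5.64 m [-0.0695  0.0373] tilt [-0.002 -0.    -1.   ] F [-0.7 -0.2 -0.2] gap 0.142 q [ 0.18  0.48 -0.16  0.94  0.    1.65]
```

View pics/w13.png

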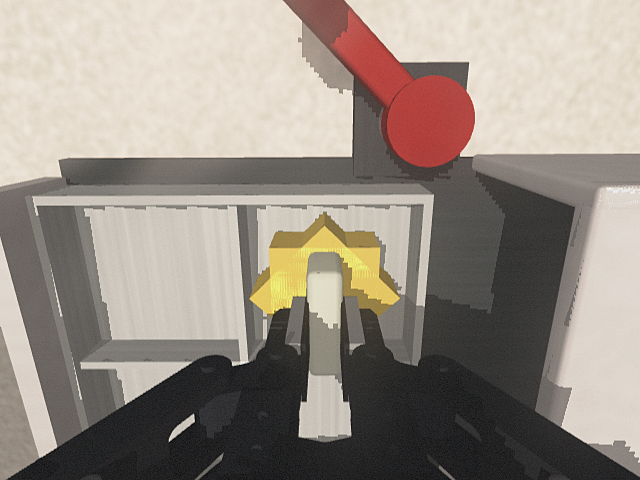

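{"api": "move_arm", "payload": {
  "jaw": [-1,-1,-1,-1,-0.6,-0.5,-0.4,-0.4,-0.4],
  "linear": [
    [0.001,0.003,0],
    [0,0,0],
    [0,0,0.002],
    [0,0,0],
    [0,0,0],
    [0,0,0],
    [0,0,0],
    [0,0,-0.01],
    [0,0,-0.03]
  ],
  "yaw": [0,0,0,0,0,0,0,0,0]
}}

```text
time: 14.73
ee_pos: [0.5769, 0.1854, 0.0585]
eef_rot: [0.671, 0.741, -0.003, -0.003]
wrist_force: [0.2, -0.4, -0.1]
finger_gap: 0.297
```

{"api": "move_arm", "payload": {
  "jaw": [-0.4,-0.4,-0.4,-0.4,0,0,0,0,0,0],
  "linear": [
    [0,0,-0.03],
    [0,0,-0.035],
    [0,0,-0.035],
    [0,0,-0.02],
    [-0.02,-0.003,0],
    [-0.035,-0.003,0],
    [-0.035,-0.003,0],
    [-0.035,-0.003,0],
    [-0.035,-0.003,0],
    [-0.02,0,0]
  ],
  "yaw": [0,0,0,0,0,0,0,0,0,0]
}}

```text
time: 15.57
ee_pos: [0.5831, 0.0023, 0.183]
eef_rot: [0.672, 0.741, -0.0, 0.001]
wrist_force: [-0.5, 0.4, -0.2]
finger_gap: 0.501
```

```bash
python3 - <<'E'
from h import *
rep()
im=robot.read_camera("top");cv2.imwrite("pics/t14.png",im[:,:,::-1])
cv2.imwrite("pics/t14z.png",cv2.resize(im[180:340,180:320,::-1],None,fx=3.7,fy=3.7,interpolation=cv2.INTER_CUBIC))
cv2.imwrite("pics/t14b.png",cv2.resize(im[190:370,390:550,::-1],None,fx=3.2,fy=3.2,interpolation=cv2.INTER_CUBIC))
E
```

```text
t 15.57 tcp [0.5831 0.0023 0.183 ] jaw 5.55 m [-0.082  -0.1444] tilt [ 0.001 -0.001 -1.   ] F [-0.5  0.4 -0.2] gap 0.501 q [-0.13  0.33  0.04  1.27 -0.    1.34]
```

View pics/t14z.png

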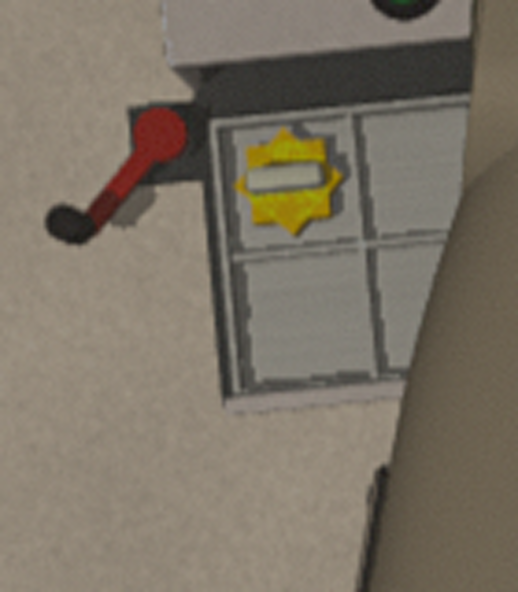

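View pics/t14b.png

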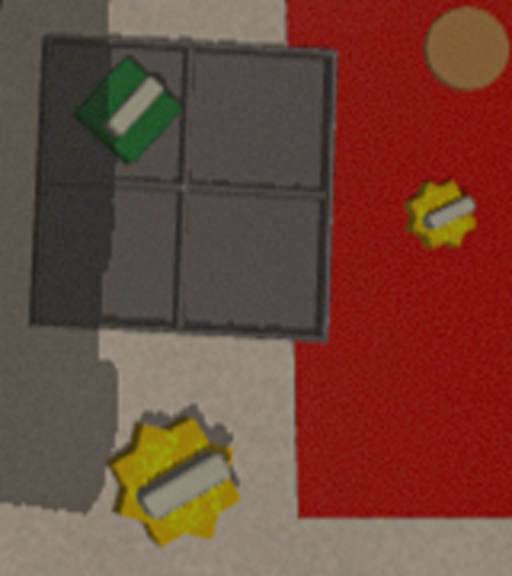

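```bash
python3 - <<'E'
from h import *
plan([(.5921,-.2065,.098,46.9,11)])
E
```

```text
rows 11 max 0.02031304999255405
lin [[-0.0187, -0.001, 0.0077], [-0.0186, -0.0023, 0.0077], [-0.0184, -0.0035, 0.0077], [-0.0182, -0.0047, 0.0077], [-0.0178, -0.0059, 0.0077], [-0.0174, -0.007, 0.0077], [-0.0169, -0.0082, 0.0077], [-0.0163, -0.0092, 0.0077], [-0.0157, -0.0103, 0.0077], [-0.015, -0.0113, 0.0077], [-0.0142, -0.0123, 0.0077]]
yaw [-3.77, -3.77, -3.77, -3.77, -3.77, -3.77, -3.77, -3.77, -3.77, -3.77, -3.77]
end [ 0.592  -0.2064  0.0982] 46.87
```

{"api": "move_arm", "payload": {
  "jaw": [0,0,0,0,0,0,0,0,0,0,0,0],
  "linear": [
    [-0.019,-0.001,0],
    [-0.019,-0.002,0.005],
    [-0.018,-0.003,0.008],
    [-0.018,-0.005,0.008],
    [-0.018,-0.006,0.009],
    [-0.017,-0.007,0.009],
    [-0.017,-0.008,0.009],
    [-0.016,-0.009,0.009],
    [-0.016,-0.01,0.009],
    [-0.015,-0.011,0.009],
    [-0.014,-0.012,0.009],
    [0,0,0]
  ],
  "yaw": [-3.8,-3.8,-3.8,-3.8,-3.8,-3.8,-3.8,-3.8,-3.7,-3.7,-3.7,0]
}}

```text
time: 16.62
ee_pos: [0.5935, -0.2024, 0.0966]
eef_rot: [0.365, 0.931, -0.0, -0.001]
wrist_force: [-1.1, -0.1, -0.4]
finger_gap: 0.504
```

```bash
python3 - <<'E'
from h import *
rep()
np.save("cw15.npy",robot.get_calibration("wrist"),allow_pickle=True)
im=robot.read_camera("wrist");cv2.imwrite("pics/w15.png",im[:,:,::-1])
cv2.imwrite("pics/w15z.png",cv2.resize(im[180:310,255:395,::-1],None,fx=4,fy=4,interpolation=cv2.INTER_CUBIC))
E
```

```text
t 16.62 tcp [ 0.5935 -0.2024  0.0966] jaw 47.12 m [-0.0927 -0.3491] tilt [-0.001 -0.    -1.   ] F [-1.1 -0.1 -0.4] gap 0.504 q [-0.46  0.46  0.01  1.12 -0.    0.29]
```

View pics/w15.png

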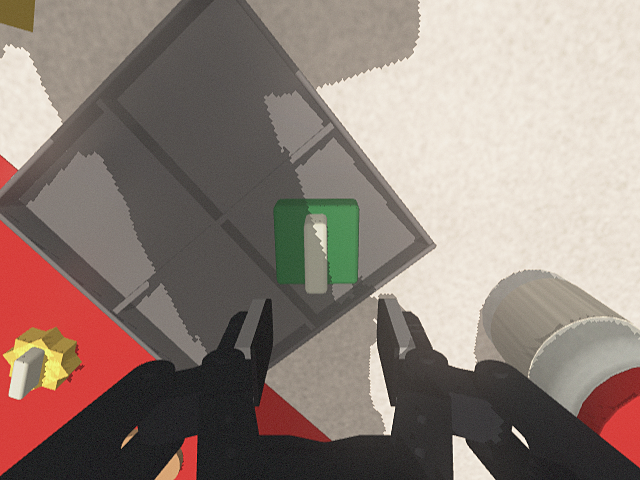

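View pics/w15z.png

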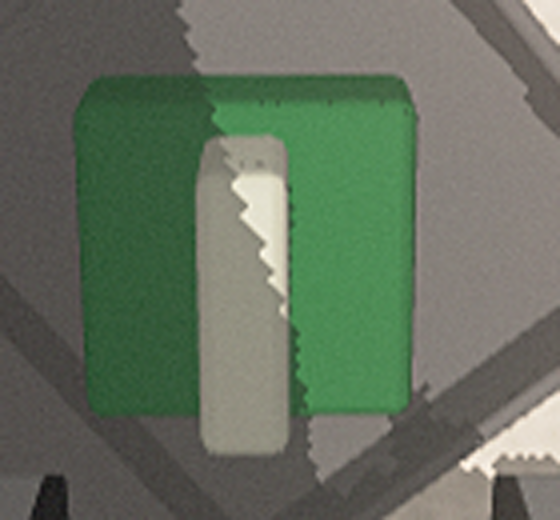

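```bash
python3 - <<'E'
from h import *
c=np.load("cw15.npy",allow_pickle=True).item()
q=unp("wrist",np.array([(198,175),(290,175),(288,455),(202,455)],float)/4+[255,180],.055,c)
p,a,R,s=pose(); print((R.T@(q-p).T).T.round(4), (R.T@(q.mean(0)-p)).round(4),q.mean(0))
E
```

```text
[[ 0.0176 -0.0134  0.0424]
 [ 0.0177 -0.      0.0424]
 [-0.0272 -0.0001  0.0423]
 [-0.0272 -0.0134  0.0423]] [-0.0048 -0.0068  0.0424] [ 0.59235813 -0.20899973  0.055     ]
```

{"api": "move_arm", "payload": {
  "jaw": [0,0,0,0,0,0,-1,-1,-1,-1,-1,-1],
  "linear": [
    [-0.005,-0.007,0.015],
    [0,0,0.022],
    [0,0,0.022],
    [0,0,0.015],
    [0,0,0.01],
    [0,0,0.001],
    [0,0,0],
    [0,0,0],
    [0,0,0],
    [0,0,0],
    [0,0,0],
    [0,0,0]
  ],
  "yaw": [0,0,0,0,0,0,0,0,0,0,0,0]
}}

```text
time: 17.67
ee_pos: [0.5939, -0.2087, 0.0143]
eef_rot: [0.365, 0.931, -0.0, 0.001]
wrist_force: [-1.0, -0.4, 6.0]
finger_gap: 0.14
```

```bash
python3 - <<'E'
from h import *
rep()
im=robot.read_camera("wrist");cv2.imwrite("pics/w16.png",im[150:480,150:500,::-1])
p=pose()[0]; x,y=m2w(-.100,-.150);x2,y2=m2w(-.0665,-.043); plan([(p[0],p[1],.08,47,5),(x,y,.08,25,7),(x2,y2,.08,5.87,7)])
E
```

```text
t 17.67 tcp [ 0.5939 -0.2087  0.0143] jaw 47.16 m [-0.0929 -0.3555] tilt [ 0.002 -0.001 -1.   ] F [-1.  -0.4  6. ] gap 0.14 q [-0.47  0.52 -0.1   0.94  0.    0.28]
rows 19 max 0.02942940706164499
lin [[0.0, 0.0, -0.0131], [0.0, 0.0, -0.0131], [0.0, 0.0, -0.0131], [0.0, 0.0, -0.0131], [0.0, 0.0, -0.0131], [0.0228, 0.0186, -0.0], [0.0238, 0.0173, -0.0], [0.0247, 0.016, -0.0], [0.0255, 0.0146, -0.0], [0.0263, 0.0132, -0.0], [0.0269, 0.0117, -0.0], [0.0275, 0.0102, -0.0], [0.0129, 0.0095, -0.0], [0.0133, 0.0089, -0.0], [0.0137, 0.0082, -0.0], [0.0141, 0.0076, -0.0], [0.0144, 0.0069, -0.0], [0.0147, 0.0062, -0.0], [0.015, 0.0055, -0.0]]
yaw [0.03, 0.03, 0.03, 0.03, 0.03, 3.14, 3.14, 3.14, 3.14, 3.14, 3.14, 3.14, 2.74, 2.74, 2.74, 2.74, 2.74, 2.74, 2.74]
end [0.5882 0.1047 0.0798] 5.85
```

View pics/w16.png

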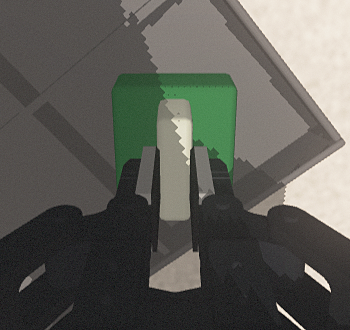

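{"api": "move_arm", "payload": {
  "jaw": [-1,-1,-1,-1,-1,-1,-1,-1,-1,-1,-1,-1],
  "linear": [
    [0,0,-0.01],
    [0,0,-0.015],
    [0,0,-0.015],
    [0,0,-0.015],
    [0,0,-0.01],
    [0.022,0.018,0],
    [0.024,0.017,0],
    [0.025,0.016,0],
    [0.026,0.015,0],
    [0.026,0.013,0],
    [0.027,0.012,0],
    [0.027,0.01,0]
  ],
  "yaw": [0,0,0,0,0,3.1,3.1,3.1,3.1,3.1,3.1,3.1]
}}

```text
time: 18.72
ee_pos: [0.5634, -0.0039, 0.0781]
eef_rot: [0.535, 0.845, 0.0, -0.0]
wrist_force: [-0.2, 0.4, -1.0]
finger_gap: 0.139
```

```bash
python3 - <<'E'
from h import *
rep()
x2,y2=m2w(-.0665,-.043); plan([(x2,y2,.08,5.87,8)])
E
```

```text
t 18.72 tcp [ 0.5634 -0.0039  0.0781] jaw 25.31 m [-0.1023 -0.1486] tilt [-0.  0. -1.] F [-0.2  0.4 -1. ] gap 0.139 q [-0.15  0.35 -0.2   1.02  0.    0.98]
rows 8 max 0.013995713629536723
lin [[0.011, 0.0086, -0.0002], [0.0113, 0.0081, -0.0002], [0.0116, 0.0077, -0.0002], [0.012, 0.0072, -0.0002], [0.0123, 0.0066, -0.0002], [0.0125, 0.0061, -0.0002], [0.0128, 0.0056, -0.0002], [0.013, 0.005, -0.0002]]
yaw [2.43, 2.43, 2.43, 2.43, 2.43, 2.43, 2.43, 2.43]
end [0.5881 0.1049 0.0797] 5.87
```

{"api": "move_arm", "payload": {
  "jaw": [-1,-1,-1,-1,-1,-1,-1,-1,-1,-1],
  "linear": [
    [0.011,0.009,0],
    [0.011,0.008,0],
    [0.012,0.008,0],
    [0.012,0.007,0],
    [0.012,0.007,0],
    [0.013,0.006,0],
    [0.013,0.005,0],
    [0.013,0.005,0],
    [0,0,0],
    [0,0,0]
  ],
  "yaw": [2.4,2.4,2.4,2.4,2.4,2.5,2.5,2.5,0,0]
}}

```text
time: 19.55
ee_pos: [0.588, 0.1046, 0.0778]
eef_rot: [0.668, 0.744, -0.0, -0.0]
wrist_force: [-0.4, -0.1, -0.9]
finger_gap: 0.139
```

```bash
python3 - <<'E'
from h import *
rep()
im=robot.read_camera("wrist");cv2.imwrite("pics/w17.png",im[:,:,::-1])
E
```

```text
t 19.55 tcp [0.588  0.1046 0.0778] jaw 6.1 m [-0.0667 -0.0432] tilt [-0. -0. -1.] F [-0.4 -0.1 -0.9] gap 0.139 q [ 0.04  0.42 -0.11  1.05 -0.    1.51]
```

View pics/w17.png

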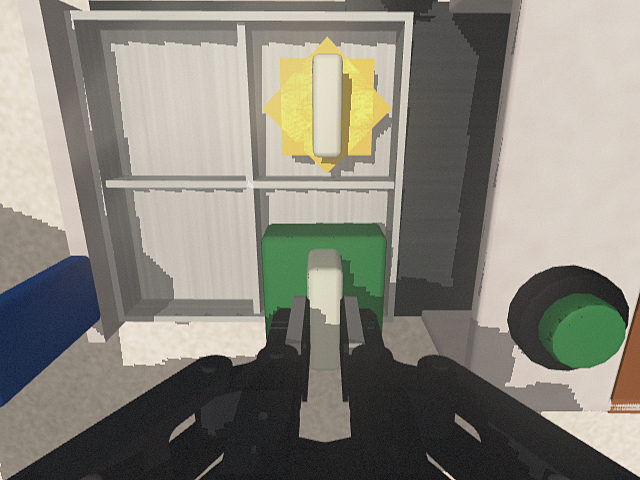

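```bash
python3 - <<'E'
from h import *
for u,z in [((320,184),.034),((320,14),.038),((320,319),.038),((248,250),.034),((398,250),.038),((325,225),.065),((325,240),.09),((385,240),.09),((264,240),.09)]: print(u,w2m(unp("wrist",u,z)[0]).round(4))
E
```

```text
(320, 184) [-0.0699 -0.0025]
(320, 14) [-0.0699  0.0824]
(320, 319) [-0.0699 -0.0868]
(248, 250) [-0.1133 -0.0425]
(398, 250) [-0.0238 -0.0408]
(325, 225) [-0.067  -0.0181]
(325, 240) [-0.0671 -0.0181]
(385, 240) [-0.0403 -0.018 ]
(264, 240) [-0.0943 -0.0182]
```

{"api": "move_arm", "payload": {
  "jaw": [-1,-1,-1,-1,-1,-1,-1,-1,-0.6,-0.5,-0.4,-0.4],
  "linear": [
    [0.001,0,0.01],
    [0,0,0.012],
    [0,0,0.012],
    [0,0,0.01],
    [0,0,0.005],
    [0,0,0.004],
    [0,0,0],
    [0,0,0],
    [0,0,0],
    [0,0,0],
    [0,0,0],
    [0,0,-0.01]
  ],
  "yaw": [0,0,0,0,0,0,0,0,0,0,0,0]
}}

```text
time: 20.6
ee_pos: [0.5866, 0.1051, 0.0335]
eef_rot: [0.669, 0.743, -0.001, -0.001]
wrist_force: [0.2, 0.4, -0.9]
finger_gap: 0.301
```

```bash
python3 - <<'E'
from h import *
rep()
im=robot.read_camera("wrist");cv2.imwrite("pics/w18.png",im[:,:,::-1])
E
```

```text
t 20.6 tcp [0.5866 0.1051 0.0335] jaw 5.97 m [-0.068  -0.0425] tilt [-0.003 -0.    -1.   ] F [ 0.2  0.4 -0.9] gap 0.301 q [ 0.04  0.45 -0.17  0.96  0.    1.51]
```

View pics/w18.png

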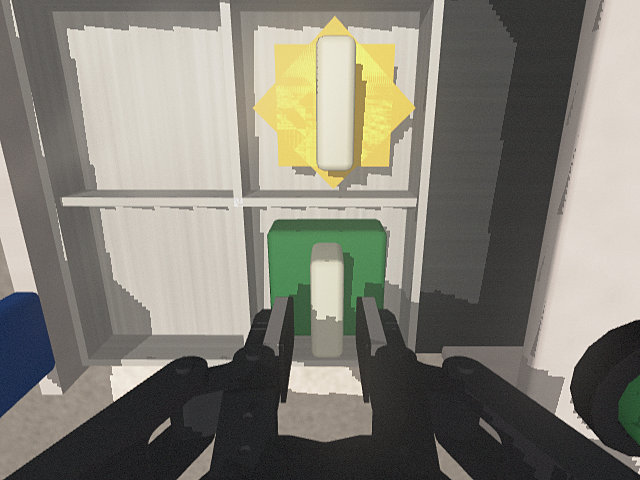

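```bash
python3 - <<'E'
from h import *
p=pose()[0]; x,y=m2w(-.255,-.055); plan([(p[0],p[1],.15,5.97,4),(x,y,.15,95.5,14)])
E
```

```text
rows 18 max 0.0283
lin [[0.0, 0.0, -0.0283], [0.0, 0.0, -0.0283], [0.0, 0.0, -0.0283], [0.0, 0.0, -0.0283], [-0.0009, -0.0135, -0.0], [0.0006, -0.0135, -0.0], [0.0021, -0.0133, -0.0], [0.0036, -0.013, -0.0], [0.005, -0.0125, -0.0], [0.0064, -0.0119, -0.0], [0.0077, -0.0111, -0.0], [0.0089, -0.0102, -0.0], [0.01, -0.0091, -0.0], [0.0109, -0.008, -0.0], [0.0117, -0.0067, -0.0], [0.0124, -0.0054, -0.0], [0.0129, -0.0039, -0.0], [0.0133, -0.0025, -0.0]]
yaw [0.0, 0.0, 0.0, 0.0, -6.39, -6.39, -6.39, -6.39, -6.39, -6.39, -6.39, -6.39, -6.39, -6.39, -6.39, -6.39, -6.39, -6.39]
end [0.4021 0.0735 0.1499] 95.44
```

{"api": "move_arm", "payload": {
  "jaw": [-0.4,-0.4,-0.4,-0.4,-1,-1,-1,-1,-1,-1,-1,-1],
  "linear": [
    [0,0,-0.02],
    [0,0,-0.03],
    [0,0,-0.035],
    [0,0,-0.035],
    [-0.001,-0.014,0],
    [0.001,-0.014,0],
    [0.002,-0.013,0],
    [0.004,-0.013,0],
    [0.005,-0.012,0],
    [0.006,-0.012,0],
    [0.008,-0.011,0],
    [0.009,-0.01,0]
  ],
  "yaw": [0,0,0,0,-6.4,-6.4,-6.4,-6.4,-6.4,-6.4,-6.4,-6.4]
}}

```text
time: 21.65
ee_pos: [0.4809, 0.0877, 0.1558]
eef_rot: [0.28, 0.96, 0.0, 0.001]
wrist_force: [-0.4, -1.1, -0.4]
finger_gap: 0.005
```

```bash
python3 - <<'E'
from h import *
rep()
im=robot.read_camera("top");cv2.imwrite("pics/t19.png",im[:,:,::-1])
x,y=m2w(-.255,-.055); plan([(x,y,.15,95.5,6)])
E
```

```text
t 21.65 tcp [0.4809 0.0877 0.1558] jaw 57.49 m [-0.175 -0.049] tilt [ 0.001  0.    -1.   ] F [-0.4 -1.1 -0.4] gap 0.005 q [ 0.02  0.16 -0.25  1.15  0.    0.58]
rows 6 max 0.012980754985747169
lin [[0.0095, -0.0087, 0.0009], [0.0104, -0.0077, 0.0009], [0.0112, -0.0065, 0.0009], [0.0118, -0.0052, 0.0009], [0.0123, -0.0039, 0.0009], [0.0127, -0.0025, 0.0009]]
yaw [-6.29, -6.29, -6.29, -6.29, -6.29, -6.29]
end [0.4018 0.0736 0.1503] 95.53
```

View pics/t19.png

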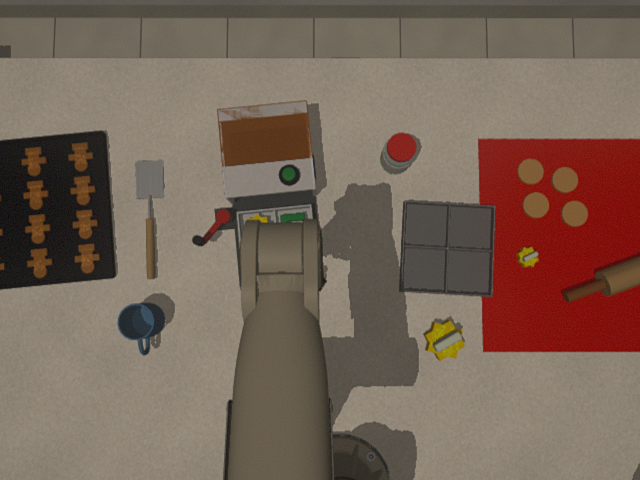

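Bin is empty now; both cutters are in the drawer. Moving in front of the grip to push.

{"api": "move_arm", "payload": {
  "jaw": [-1,-1,-1,-1,-1,-1,-1,-1,-1,-1,-1],
  "linear": [
    [0.009,-0.009,0],
    [0.01,-0.008,0],
    [0.011,-0.007,0],
    [0.012,-0.005,0],
    [0.012,-0.004,0],
    [0.013,-0.002,0],
    [0,0,0.015],
    [0,0,0.025],
    [0,0,0.025],
    [0,0,0.015],
    [0,0,0]
  ],
  "yaw": [-6.3,-6.3,-6.3,-6.3,-6.3,-6.3,0,0,0,0,0]
}}

```text
time: 22.62
ee_pos: [0.4032, 0.0737, 0.0728]
eef_rot: [-0.042, 0.999, 0.0, -0.002]
wrist_force: [-0.6, -0.9, -0.2]
finger_gap: 0.001
```

```bash
python3 - <<'E'
from h import *
rep()
im=robot.read_camera("wrist");cv2.imwrite("pics/w20.png",im[:,:,::-1])
E
```

```text
t 22.62 tcp [0.4032 0.0737 0.0728] jaw 94.87 m [-0.2537 -0.055 ] tilt [-0.004  0.    -1.   ] F [-0.6 -0.9 -0.2] gap 0.001 q [-0.02  0.08 -0.56  0.93  0.   -0.1 ]
```

View pics/w20.png

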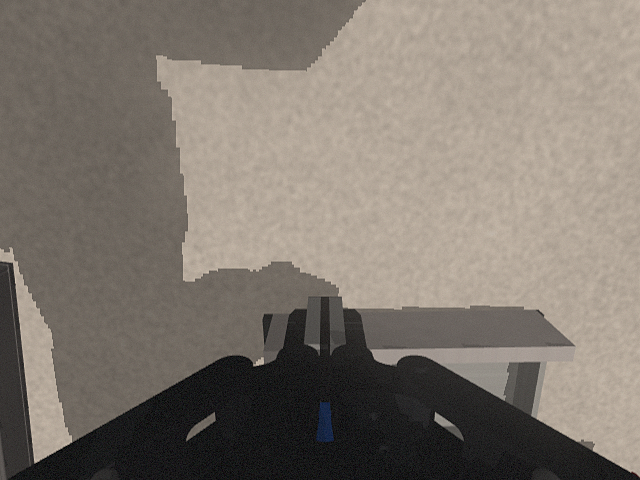

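{"api": "move_arm", "payload": {
  "jaw": [-1,-1,-1,-1,-1,-1,-1,-1,-1,-1,-1,-1],
  "linear": [
    [-0.01,0,0],
    [-0.012,0,0],
    [-0.008,0,0],
    [-0.006,0,0],
    [-0.008,0,0],
    [-0.01,0,0],
    [-0.013,0,0],
    [-0.014,0,0],
    [-0.014,0,0],
    [-0.014,0,0],
    [-0.014,0,0],
    [-0.014,0,0]
  ],
  "yaw": [-1,0,0,0,0,0,0,0,0,0,0,0]
}}

```text
time: 23.67
ee_pos: [0.5423, 0.0877, 0.0749]
eef_rot: [-0.052, 0.999, -0.0, -0.0]
wrist_force: [-1.9, -0.4, 1.0]
finger_gap: 0.005
```

```bash
python3 - <<'E'
from h import *
rep()
im=robot.read_camera("scene");cv2.imwrite("pics/s20.png",cv2.resize(im[150:350,280:500,::-1],None,fx=3,fy=3))
E
```

```text
t 23.67 tcp [0.5423 0.0877 0.0749] jaw 95.97 m [-0.1139 -0.0553] tilt [-0.001 -0.    -1.   ] F [-1.9 -0.4  1. ] gap 0.005 q [ 0.01  0.33 -0.24  1.   -0.   -0.09]
```

View pics/s20.png

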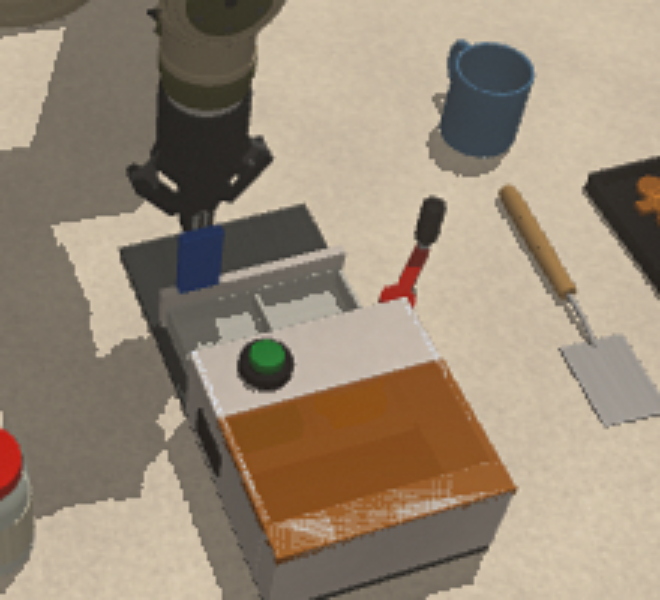

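{"api": "move_arm", "payload": {
  "jaw": [-1,-1,-1,-1,-1,-1,-1,-1,-1],
  "linear": [
    [-0.01,0,0],
    [-0.012,0,0],
    [-0.012,0,0],
    [-0.012,0,0],
    [-0.01,0,0],
    [-0.008,0,0],
    [-0.006,0,0],
    [-0.003,0,0],
    [0,0,0]
  ],
  "yaw": [0,0,0,0,0,0,0,0,0]
}}

```text
time: 24.47
ee_pos: [0.6148, 0.0954, 0.0748]
eef_rot: [-0.052, 0.999, 0.0, 0.0]
wrist_force: [-0.2, 0.5, -0.6]
finger_gap: -0.001
```

```bash
python3 - <<'E'
from h import *
rep()
E
```

```text
t 24.47 tcp [0.6148 0.0954 0.0748] jaw 95.97 m [-0.041  -0.0551] tilt [ 0.001  0.    -1.   ] F [-0.2  0.5 -0.6] gap -0.001 q [ 0.02  0.46 -0.04  1.07  0.   -0.08]
```

{"api": "move_arm", "payload": {
  "jaw": [-1,-1,-1,-1,-1],
  "linear": [
    [-0.003,0,0],
    [-0.003,0,0],
    [-0.003,0,0],
    [-0.002,0,0],
    [0,0,0]
  ],
  "yaw": [0,0,0,0,0]
}}

```text
time: 24.88
ee_pos: [0.623, 0.0963, 0.0748]
eef_rot: [-0.052, 0.999, -0.0, -0.002]
wrist_force: [-6.6, -1.3, 3.7]
finger_gap: 0.003
```

```bash
python3 - <<'E'
from h import *
rep()
E
```

```text
t 24.88 tcp [0.623  0.0963 0.0748] jaw 95.97 m [-0.0327 -0.055 ] tilt [-0.004 -0.    -1.   ] F [-6.6 -1.3  3.7] gap 0.003 q [ 0.03  0.48 -0.01  1.08 -0.   -0.08]
```

{"api": "move_arm", "payload": {
  "jaw": [-1,-1,-1,-1],
  "linear": [
    [-0.003,0,0],
    [-0.002,0,0],
    [0,0,0],
    [0,0,0]
  ],
  "yaw": [0,0,0,0]
}}

```text
time: 25.22
ee_pos: [0.6228, 0.0962, 0.0748]
eef_rot: [-0.052, 0.999, -0.001, -0.006]
wrist_force: [-20.6, -3.2, 13.1]
finger_gap: 0.003
```

```bash
python3 - <<'E'
from h import *
rep()
im=robot.read_camera("scene");cv2.imwrite("pics/s21.png",cv2.resize(im[150:350,280:500,::-1],None,fx=3,fy=3))
E
```

```text
t 25.22 tcp [0.6228 0.0962 0.0748] jaw 95.97 m [-0.0329 -0.0551] tilt [-0.012 -0.002 -1.   ] F [-20.6  -3.2  13.1] gap 0.003 q [ 0.03  0.49  0.    1.1  -0.   -0.08]
```

View pics/s21.png

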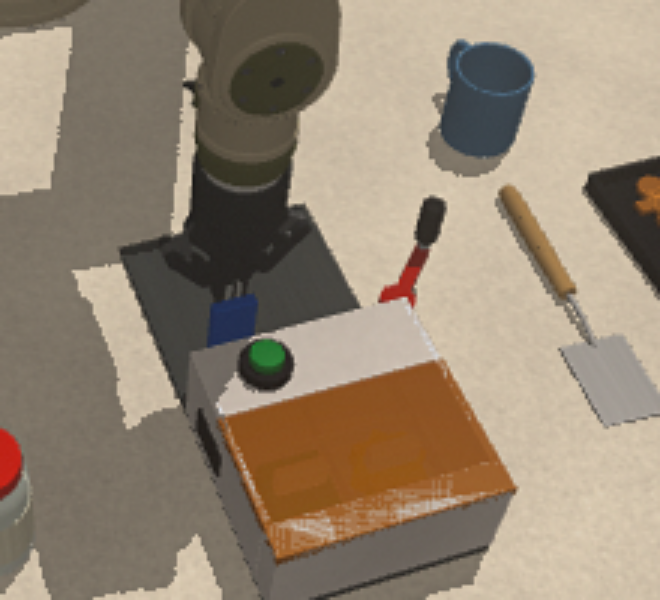

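{"api": "move_arm", "payload": {
  "jaw": [-1,-1,-1,-1,0,0,0,0,0,0,0,0],
  "linear": [
    [0.005,0,0],
    [0.012,0,0],
    [0.02,0,0],
    [0.019,0,-0.01],
    [0,0,-0.03],
    [0,0.01,-0.035],
    [0,0.03,-0.01],
    [0,0.035,0],
    [0,0.035,0],
    [0,0.035,0],
    [0,0.025,0],
    [0,0,0]
  ],
  "yaw": [0,0,0,0,0,0,0,0,0,0,0,0]
}}

```text
time: 26.27
ee_pos: [0.5564, 0.2651, 0.1603]
eef_rot: [-0.055, 0.999, 0.001, 0.001]
wrist_force: [-0.5, -0.2, -0.1]
finger_gap: 0.5
```

```bash
python3 - <<'E'
from h import *
rep()
np.save("cw22.npy",robot.get_calibration("wrist"),allow_pickle=True)
im=robot.read_camera("wrist");cv2.imwrite("pics/w22.png",im[:,:,::-1])
E
```

```text
t 26.27 tcp [0.5564 0.2651 0.1603] jaw 96.27 m [-0.0817  0.1197] tilt [ 0.002  0.002 -1.   ] F [-0.5 -0.2 -0.1] gap 0.5 q [0.31 0.4  0.08 1.25 0.   0.2 ]
```

View pics/w22.png

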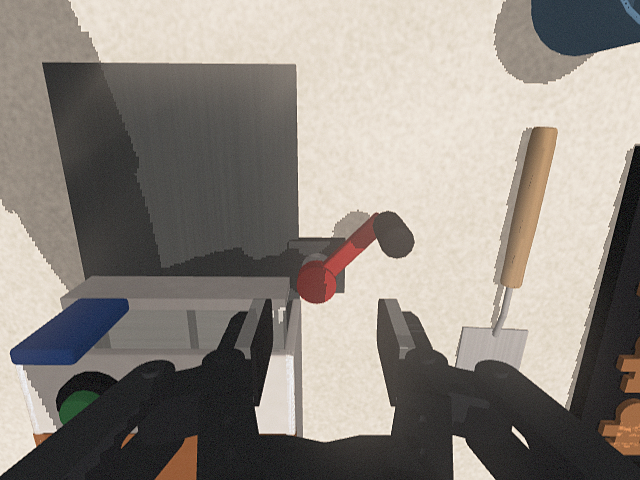

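```bash
python3 - <<'E'
from h import *
c=np.load("cw22.npy",allow_pickle=True).item()
f=lambda x,y,z:proj("wrist",[*m2w(x,y),z],c)[0].round(0).tolist()
print("panel top outer",f(-.0245,0,.055),"inner",f(-.0145,0,.055),"hood",f(0,0,.1),"pivot",f(-.032,.115,.09))
print("front face at row 277:",w2m(unp("wrist",(200,278),.055,c)[0]),"row 348 hood",w2m(unp("wrist",(200,348),.1,c)[0]), "grip edges", w2m(unp("wrist",(128,300),.129,c)[0]),w2m(unp("wrist",(113,360),.129,c)[0]))
print("knob top",w2m(unp("wrist",(398,238),.105,c)[0]),unp("wrist",(398,238),.105,c)[0])
im=robot.read_camera("top");cv2.imwrite("pics/t22.png",cv2.resize(im[90:300,180:340,::-1],None,fx=2.8,fy=2.8,interpolation=cv2.INTER_CUBIC))
im=cv2.imread("pics/w22.png");cv2.imwrite("pics/w22z.png",cv2.resize(im[200:400,0:450],None,fx=1.7,fy=2.8))
E
```

```text
panel top outer [174.0, 294.0] inner [176.0, 305.0] hood [155.0, 353.0] pivot [318.0, 307.0]
front face at row 277: [-0.03837268  0.02171807] row 348 hood [-0.00439958  0.03227531] grip edges [-0.05611977  0.003224  ] [-0.01455791 -0.01230676]
knob top [-0.08815386  0.16549546] [0.54533833 0.30997899 0.105     ]
```

View pics/t22.png

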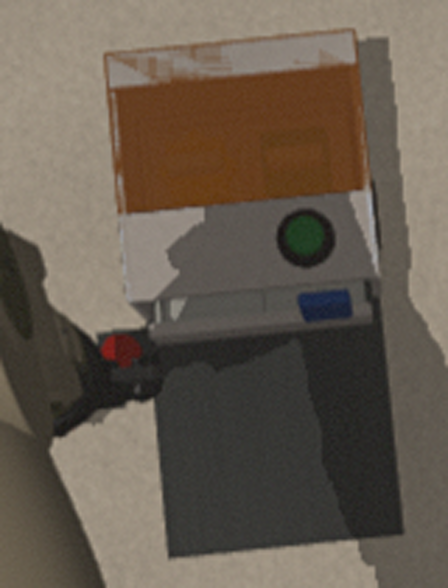

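View pics/w22z.png

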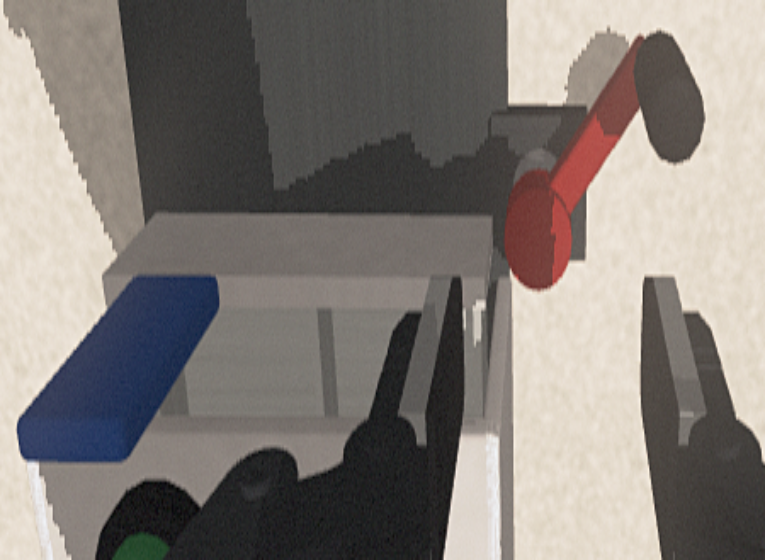

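```bash
python3 - <<'E'
from h import *
print(w2m(unp("top",np.array([325,305])/2.8+[180,90],.129)[0]))
pv=m2w(-.032,.113); k=np.array([.5453,.3100]); print(pv,np.linalg.norm(k-pv))
rep()
plan([(.5463,.3095,.13,95.87,4)])
E
```

```text
[-0.02313946 -0.05578972]
[0.60656791 0.26350352] 0.0769134485243001
t 26.37 tcp [0.5568 0.2613 0.16  ] jaw 96.1 m [-0.0817  0.1159] tilt [ 0.001  0.    -1.   ] F [-0.4 -0.6  0.5] gap 0.499 q [ 0.31  0.4   0.08  1.25 -0.    0.2 ]
rows 4 max 0.014474114826130128
lin [[0.0013, 0.0123, 0.0075], [0.0013, 0.0123, 0.0075], [0.0014, 0.0123, 0.0075], [0.0014, 0.0123, 0.0075]]
yaw [0.06, 0.06, 0.06, 0.06]
end [0.5463 0.3096 0.13  ] 95.86
```

{"api": "move_arm", "payload": {
  "jaw": [0,0,0,0,0,0,0],
  "linear": [
    [0.001,0.012,0],
    [0.001,0.012,0],
    [0.001,0.012,0],
    [0.002,0.012,0.005],
    [0,0,0.015],
    [0,0,0.01],
    [0,0,0]
  ],
  "yaw": [0,0,0,0,0,0,0]
}}

```text
time: 26.95
ee_pos: [0.5447, 0.3072, 0.1269]
eef_rot: [-0.052, 0.999, -0.001, -0.002]
wrist_force: [-0.7, -0.9, 1.0]
finger_gap: 0.5
```

```bash
python3 - <<'E'
from h import *
rep()
np.save("cw23.npy",robot.get_calibration("wrist"),allow_pickle=True)
im=robot.read_camera("wrist");cv2.imwrite("pics/w23.png",im[:,:,::-1])
E
```

```text
t 26.95 tcp [0.5447 0.3072 0.1269] jaw 96.0 m [-0.089   0.1628] tilt [-0.004 -0.002 -1.   ] F [-0.7 -0.9  1. ] gap 0.5 q [0.39 0.44 0.06 1.19 0.   0.28]
```

View pics/w23.png

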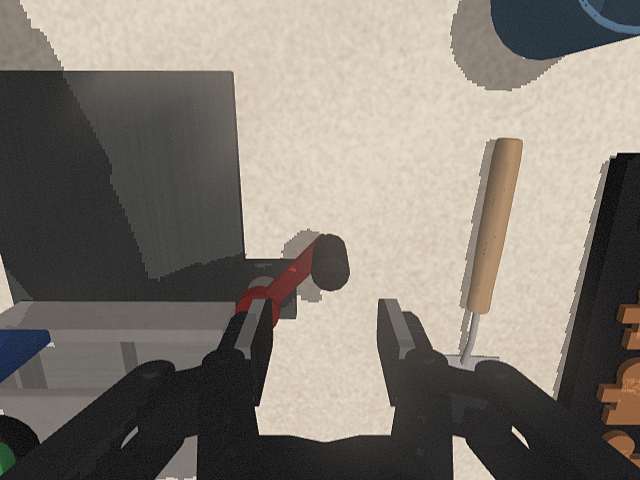

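```bash
python3 - <<'E'
from h import *
c=np.load("cw23.npy",allow_pickle=True).item(); p,a,R,s=pose(); im=cv2.imread("pics/w23.png")
cv2.imwrite("pics/w23z.png",cv2.convertScaleAbs(cv2.resize(im[220:310,280:380],None,fx=5,fy=5,interpolation=cv2.INTER_CUBIC),alpha=1.8))
q=unp("wrist",(333,271),.105,c)[0]; print(q,w2m(q),R.T@(q-p)); rep()
E
```

```text
[0.54660437 0.31176811 0.105     ] [-0.08671143  0.16714567] [-0.00186113  0.00446823  0.02309778]
t 27.0 tcp [0.5453 0.3072 0.1281] jaw 95.98 m [-0.0885  0.1627] tilt [-0.003 -0.001 -1.   ] F [ 0.2 -1.   0.9] gap 0.501 q [0.38 0.44 0.06 1.2  0.   0.28]
```

View pics/w23z.png

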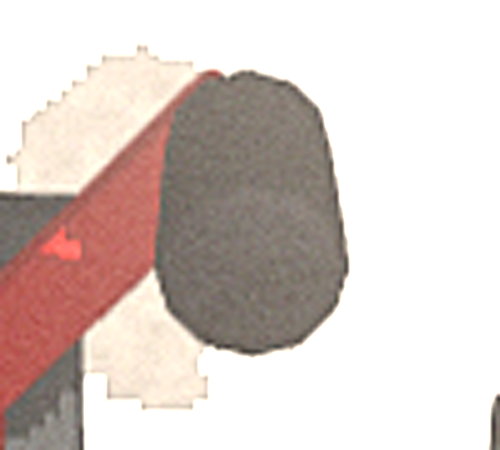

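{"api": "move_arm", "payload": {
  "jaw": [0,0,0,0,0,-1,-1,-1,-1,-1,-1],
  "linear": [
    [-0.002,0.003,0.015],
    [0,0,0.02],
    [0,0,0.02],
    [0,0,0.012],
    [0,0,0.005],
    [0,0,0],
    [0,0,0],
    [0,0,0],
    [0,0,0],
    [0,0,0],
    [0,0,0]
  ],
  "yaw": [0,0,0,0,0,0,0,0,0,0,0]
}}

```text
time: 27.92
ee_pos: [0.5487, 0.3108, 0.0587]
eef_rot: [-0.052, 0.999, 0.0, 0.001]
wrist_force: [-1.4, 0.2, -0.8]
finger_gap: 0.223
```

```bash
python3 - <<'E'
from h import *
rep()
im=robot.read_camera("wrist");cv2.imwrite("pics/w24.png",im[150:480,150:500,::-1])
E
```

```text
t 27.92 tcp [0.5487 0.3108 0.0587] jaw 95.97 m [-0.0847  0.166 ] tilt [ 0.001  0.001 -1.   ] F [-1.4  0.2 -0.8] gap 0.223 q [ 0.39  0.49 -0.04  1.04  0.    0.28]
```

View pics/w24.png

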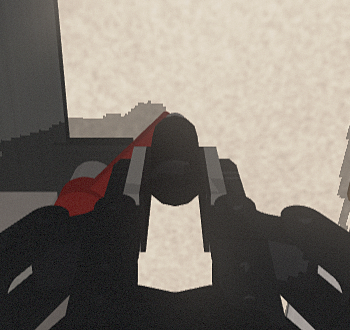

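```bash
python3 - <<'E'
import numpy as np
th=np.radians(np.r_[136,140,np.arange(148,269,8),270])
k=.075*np.c_[np.cos(th),np.sin(th)]; d=np.diff(k,axis=0)
print([[round(-a,3),round(b,3),0] for a,b in d])
E
```

```text
[[np.float64(0.004), np.float64(-0.004), 0], [np.float64(0.006), np.float64(-0.008), 0], [np.float64(0.005), np.float64(-0.009), 0], [np.float64(0.004), np.float64(-0.01), 0], [np.float64(0.002), np.float64(-0.01), 0], [np.float64(0.001), np.float64(-0.01), 0], [np.float64(-0.001), np.float64(-0.01), 0], [np.float64(-0.002), np.float64(-0.01), 0], [np.float64(-0.004), np.float64(-0.01), 0], [np.float64(-0.005), np.float64(-0.009), 0], [np.float64(-0.006), np.float64(-0.008), 0], [np.float64(-0.007), np.float64(-0.008), 0], [np.float64(-0.008), np.float64(-0.006), 0], [np.float64(-0.009), np.float64(-0.005), 0], [np.float64(-0.01), np.float64(-0.004), 0], [np.float64(-0.01), np.float64(-0.003), 0], [np.float64(-0.01), np.float64(-0.001), 0], [np.float64(-0.003), np.float64(-0.0), 0]]
```

{"api": "move_arm", "payload": {
  "jaw": [-1,-1,-1,-1,-1,-1],
  "linear": [
    [0.004,-0.004,0],
    [0.006,-0.008,0],
    [0.005,-0.009,0],
    [0.004,-0.01,0],
    [0.002,-0.01,0],
    [0,0,0]
  ],
  "yaw": [0,0,0,0,0,0]
}}

```text
time: 28.47
ee_pos: [0.5261, 0.2683, 0.0584]
eef_rot: [-0.053, 0.999, 0.002, -0.004]
wrist_force: [-13.9, 3.8, 8.3]
finger_gap: 0.226
```

```bash
python3 - <<'E'
from h import *
rep()
im=robot.read_camera("wrist");cv2.imwrite("pics/w25.png",im[150:480,150:500,::-1])
E
```

```text
t 28.47 tcp [0.5261 0.2683 0.0584] jaw 96.11 m [-0.1115  0.126 ] tilt [-0.008  0.003 -1.   ] F [-13.9   3.8   8.3] gap 0.226 q [ 0.33  0.42 -0.14  1.01  0.01  0.23]
```

View pics/w25.png

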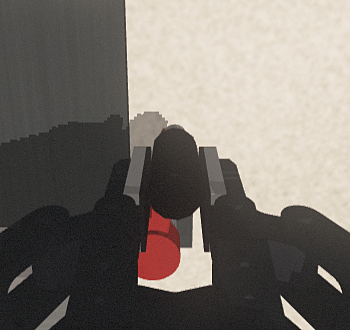

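{"api": "move_arm", "payload": {
  "jaw": [-1,-1],
  "linear": [
    [0,0,0],
    [0,0,0]
  ],
  "yaw": [0,0]
}}

```text
time: 28.68
ee_pos: [0.5261, 0.2687, 0.0584]
eef_rot: [-0.053, 0.999, 0.001, -0.004]
wrist_force: [-14.2, 3.4, 10.5]
finger_gap: 0.226
```

```bash
python3 - <<'E'
from h import *
rep()
s=robot.state(); print(s["ft_torque"])
c=robot.get_calibration("wrist"); im=robot.read_camera("wrist");cv2.imwrite("pics/w26.png",im[:,:,::-1])
im=robot.read_camera("scene");cv2.imwrite("pics/s26.png",cv2.resize(im[150:320,320:480,::-1],None,fx=3.7,fy=3.7,interpolation=cv2.INTER_CUBIC))
for n,x in (("pivot",(-.032,.115,.09)),("knob",(-.106,.126,.105))): print(n,proj("wrist",[*m2w(*x[:2]),x[2]],c))
E
```

```text
t 28.68 tcp [0.5261 0.2687 0.0584] jaw 96.12 m [-0.1115  0.1264] tilt [-0.008  0.002 -1.   ] F [-14.2   3.4  10.5] gap 0.226 q [ 0.33  0.42 -0.14  1.01  0.01  0.23]
[0.86459941 2.95141645 0.28502143]
pivot [[300.90929887 462.47769376]]
knob [[324.67862573 344.88347002]]
```

View pics/s26.png

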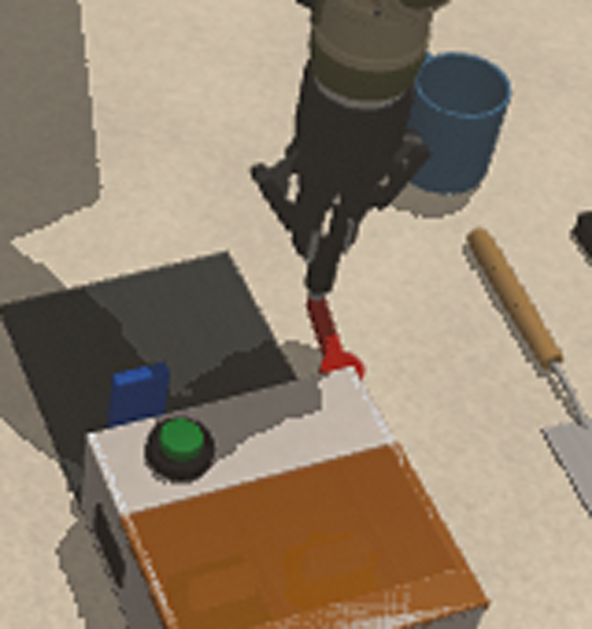

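View pics/w26.png

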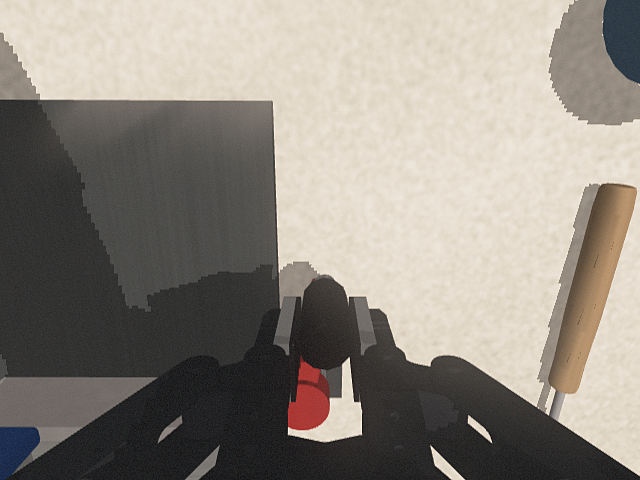

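{"api": "move_arm", "payload": {
  "jaw": [-1,-1,-1,-1,-1,-1,-1],
  "linear": [
    [0.004,-0.009,0],
    [0,-0.01,0],
    [-0.002,-0.01,0],
    [-0.004,-0.01,0],
    [-0.005,-0.009,0],
    [-0.006,-0.008,0],
    [0,0,0]
  ],
  "yaw": [0,0,0,0,0,0,0]
}}

```text
time: 29.37
ee_pos: [0.5458, 0.2091, 0.0571]
eef_rot: [-0.051, 0.999, -0.002, -0.004]
wrist_force: [0.5, 0.6, -0.3]
finger_gap: -0.003
```

```bash
python3 - <<'E'
from h import *
rep()
c=robot.get_calibration("wrist"); im=robot.read_camera("wrist");cv2.imwrite("pics/w27.png",im[:,:,::-1])
E
```

```text
t 29.37 tcp [0.5458 0.2091 0.0571] jaw 95.82 m [-0.098   0.0651] tilt [-0.008 -0.005 -1.   ] F [ 0.5  0.6 -0.3] gap -0.003 q [ 0.23  0.42 -0.16  1.   -0.    0.13]
```

View pics/w27.png

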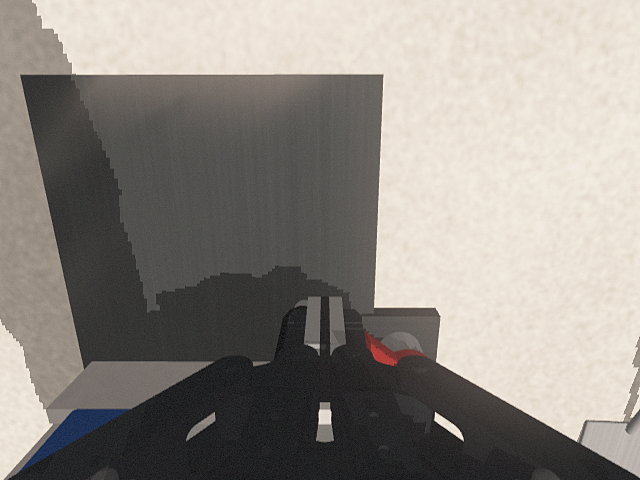

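```bash
python3 - <<'E'
from h import *
im=robot.read_camera("scene");cv2.imwrite("pics/s27.png",cv2.resize(im[190:300,320:440,::-1],None,fx=5,fy=5,interpolation=cv2.INTER_CUBIC))
im=robot.read_camera("top");cv2.imwrite("pics/t27.png",cv2.resize(im[90:300,180:340,::-1],None,fx=2.8,fy=2.8,interpolation=cv2.INTER_CUBIC))
E
```

```text
(no output)
```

View pics/s27.png

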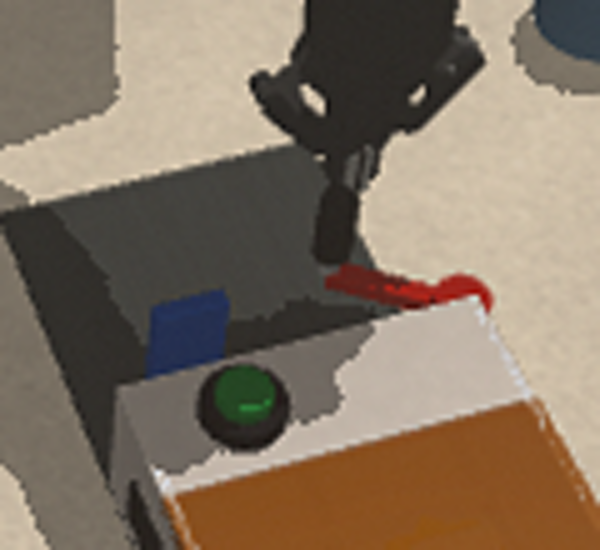

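View pics/t27.png

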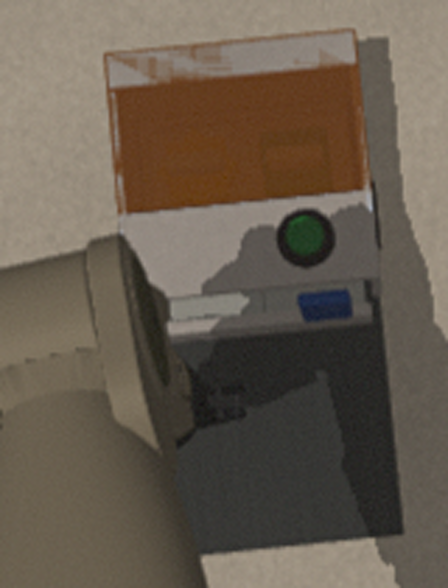

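```bash
python3 - <<'E'
from h import *
for u,z in (((320+333/5,190+262/5),.058),((320+338/5,190+190/5),.105),((320+338/5,190+278/5),.047),((320+465/5,190+285/5),.05)):
    q=unp("scene",u,z)[0]; m=w2m(q); d=m-[-.034,.114]; print(m.round(4),np.linalg.norm(d).round(4),np.degrees(np.arctan2(d[1],d[0]))%360)
E
```

```text
[-0.0678  0.0525] 0.0702 241.17707933415187
[-0.0795  0.0545] 0.0749 232.57853348708335
[-0.0643  0.0554] 0.066 242.64418544161356
[-0.0367  0.1188] 0.0055 119.41779483608582
```

{"api": "move_arm", "payload": {
  "jaw": [-1,-1,-1,-1,-1,-1,-1],
  "linear": [
    [-0.005,-0.004,0],
    [-0.006,-0.005,0],
    [-0.007,-0.005,0],
    [-0.007,-0.004,0],
    [-0.007,-0.003,0],
    [-0.006,-0.002,0],
    [0,0,0]
  ],
  "yaw": [0,0,0,0,0,0,0]
}}

```text
time: 30.1
ee_pos: [0.5926, 0.1938, 0.0578]
eef_rot: [-0.052, 0.999, -0.0, 0.001]
wrist_force: [-0.5, 0.2, -0.1]
finger_gap: -0.001
```

```bash
python3 - <<'E'
from h import *
rep()
im=robot.read_camera("scene");cv2.imwrite("pics/s28.png",cv2.resize(im[190:300,320:440,::-1],None,fx=5,fy=5,interpolation=cv2.INTER_CUBIC))
E
```

```text
t 30.1 tcp [0.5926 0.1938 0.0578] jaw 95.91 m [-0.053   0.0451] tilt [ 0.001 -0.    -1.   ] F [-0.5  0.2 -0.1] gap -0.001 q [ 0.19  0.48 -0.06  1.03 -0.    0.08]
```

View pics/s28.png

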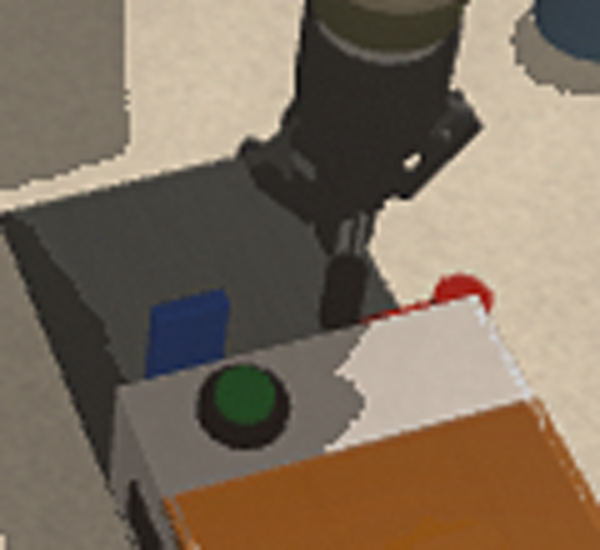

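{"api": "move_arm", "payload": {
  "jaw": [-1,-1,-1,-1,-1],
  "linear": [
    [-0.002,-0.002,0],
    [-0.003,-0.001,0],
    [-0.003,0,0],
    [0,0,0],
    [0,0,0]
  ],
  "yaw": [0,0,0,0,0]
}}

```text
time: 30.57
ee_pos: [0.5936, 0.1922, 0.0575]
eef_rot: [-0.053, 0.999, -0.0, -0.005]
wrist_force: [-12.4, -0.6, 7.7]
finger_gap: -0.001
```

```bash
python3 - <<'E'
from h import *
rep()
E
```

```text
t 30.57 tcp [0.5936 0.1922 0.0575] jaw 96.03 m [-0.0522  0.0434] tilt [-0.009 -0.001 -1.   ] F [-12.4  -0.6   7.7] gap -0.001 q [ 0.18  0.49 -0.05  1.05  0.    0.08]
```

{"api": "move_arm", "payload": {
  "jaw": [-1,-1,-1],
  "linear": [
    [-0.004,0,0],
    [0,0,0],
    [0,0,0]
  ],
  "yaw": [0,0,0]
}}

```text
time: 30.82
ee_pos: [0.5937, 0.1921, 0.0573]
eef_rot: [-0.053, 0.999, -0.001, -0.008]
wrist_force: [-21.3, -1.4, 14.4]
finger_gap: 0.002
```

```bash
python3 - <<'E'
from h import *
rep()
E
```

```text
t 30.82 tcp [0.5937 0.1921 0.0573] jaw 96.04 m [-0.0521  0.0432] tilt [-0.016 -0.002 -1.   ] F [-21.3  -1.4  14.4] gap 0.002 q [ 0.18  0.49 -0.04  1.06  0.    0.08]
```

{"api": "move_arm", "payload": {
  "jaw": [-1,-1,-1,-1,-1,-1,-1,-1,-1,-1],
  "linear": [
    [0.008,0,0],
    [0.012,0,0],
    [0.02,0,0],
    [0.03,0,-0.01],
    [0.03,0,-0.03],
    [0.01,0,-0.035],
    [0,0,-0.035],
    [0,0,-0.01],
    [0,0,0],
    [0,0,0]
  ],
  "yaw": [0,0,0,0,0,0,0,0,0,0]
}}

```text
time: 31.65
ee_pos: [0.4947, 0.1814, 0.1778]
eef_rot: [-0.052, 0.999, 0.0, 0.001]
wrist_force: [-1.0, 0.3, -0.6]
finger_gap: 0.004
```

```bash
python3 - <<'E'
from h import *
rep()
im=robot.read_camera("scene");cv2.imwrite("pics/s29.png",cv2.resize(im[190:300,320:440,::-1],None,fx=5,fy=5,interpolation=cv2.INTER_CUBIC))
im=robot.read_camera("top");cv2.imwrite("pics/t29.png",cv2.resize(im[90:300,180:340,::-1],None,fx=2.8,fy=2.8,interpolation=cv2.INTER_CUBIC))
im=robot.read_camera("wrist");cv2.imwrite("pics/w29.png",im[:,:,::-1])
E
```

```text
t 31.65 tcp [0.4947 0.1814 0.1778] jaw 95.98 m [-0.1516  0.0427] tilt [ 0.002  0.    -1.   ] F [-1.   0.3 -0.6] gap 0.004 q [ 0.2   0.23 -0.12  1.22 -0.    0.09]
```

View pics/s29.png

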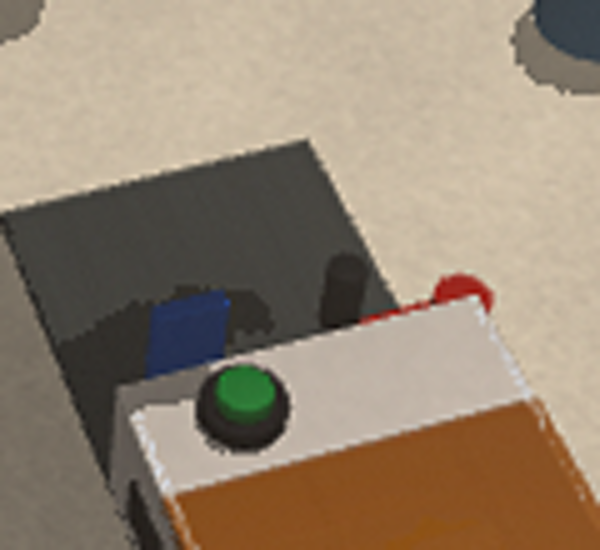

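View pics/t29.png

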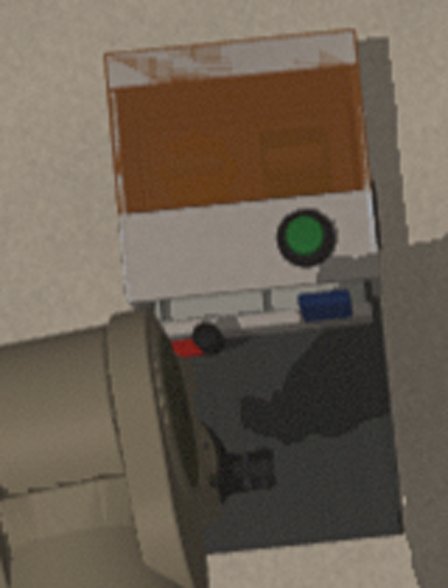

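View pics/w29.png

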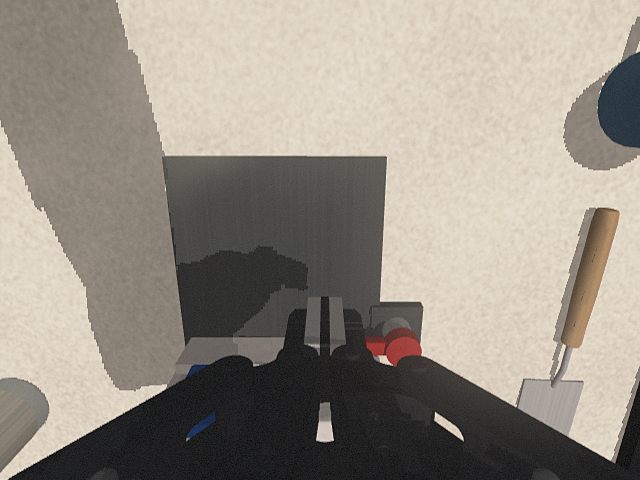

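```bash
python3 - <<'E'
from h import *
im=robot.read_camera("top"); cv2.imwrite("pics/t30.png",cv2.resize(im[180:225,225:325,::-1],None,fx=7,fy=7,interpolation=cv2.INTER_CUBIC))
b=cv2.imread("pics/t7.png"); cv2.imwrite("pics/t7p.png",cv2.resize(b[260:300,225:325],None,fx=7,fy=7,interpolation=cv2.INTER_CUBIC))
E
```

```text
(no output)
```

View pics/t30.png

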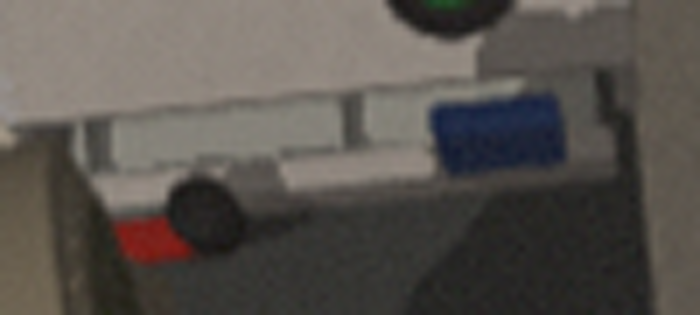

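View pics/t7p.png

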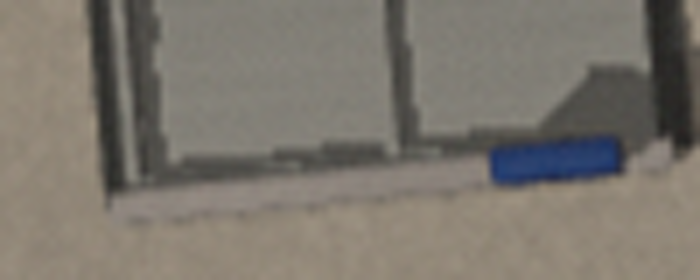

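```bash
python3 - <<'E'
from h import *
for n,u,z in (("now outer",(275,180+186/7),.055),("now inner",(275,180+153/7),.055),("out outer",(267.9,260+207/7),.055),("out inner",(267.9,260+184/7),.055),("now hood",(275,180+100/7),.1),("knob",(225+208/7,180+212/7),.105)):
    print(n,w2m(unp("top",u,z)[0]).round(4))
print("grip now top-left/right:")
for u in ((225+432/7,180+105/7),(225+560/7,180+95/7),(225+445/7,180+172/7),(225+563/7,180+162/7)): print(w2m(unp("top",u,.129)[0]).round(4))
E
```

```text
now outer [-0.0235 -0.0043]
now inner [-0.0128 -0.0054]
out outer [-0.2079  0.0292]
out inner [-0.2006  0.0285]
now hood [-0.0035 -0.01  ]
knob [-0.0348  0.0368]
grip now top-left/right:
[-0.0127 -0.0367]
[-0.0136 -0.0759]
[-0.0336 -0.0387]
[-0.0342 -0.0748]
```

```bash
python3 - <<'E'
from h import *
for z in (.105,.11,.115,.12,.125): print(z,unp("top",(288.9,174.3),z)[0].round(4),unp("scene",(369.4,267.6),z)[0].round(4))
x,y=.692,.114
plan([(x-.02,y,.178,95.9,10)])
E
```

```text
0.105 [0.6908 0.1136 0.105 ] [0.6814 0.1174 0.105 ]
0.11 [0.6898 0.1133 0.11  ] [0.6848 0.116  0.11  ]
0.115 [0.6888 0.113  0.115 ] [0.6881 0.1146 0.115 ]
0.12 [0.6878 0.1127 0.12  ] [0.6915 0.1132 0.12  ]
0.125 [0.6868 0.1123 0.125 ] [0.6949 0.1118 0.125 ]
rows 10 max 0.01909842925478428
lin [[-0.0171, -0.0085, -0.0003], [-0.0171, -0.0085, -0.0003], [-0.0171, -0.0085, -0.0003], [-0.0171, -0.0085, -0.0003], [-0.0171, -0.0085, -0.0003], [-0.0171, -0.0085, -0.0003], [-0.0171, -0.0085, -0.0003], [-0.0171, -0.0085, -0.0003], [-0.0171, -0.0085, -0.0003], [-0.0171, -0.0085, -0.0003]]
yaw [0.01, 0.01, 0.01, 0.01, 0.01, 0.01, 0.01, 0.01, 0.01, 0.01]
end [0.6719 0.1141 0.1784] 95.86
```

{"api": "move_arm", "payload": {
  "jaw": [-1,-1,-1,-1,-1,-1,-1,-1,-1,-1,-1,-1],
  "linear": [
    [-0.015,-0.008,0],
    [-0.02,-0.009,0],
    [-0.02,-0.009,0],
    [-0.02,-0.009,0],
    [-0.02,-0.009,0],
    [-0.02,-0.009,0],
    [-0.02,-0.009,0],
    [-0.02,-0.009,0],
    [-0.02,-0.009,0],
    [-0.013,-0.007,0],
    [0,0,0.02],
    [0,0,0]
  ],
  "yaw": [0,0,0,0,0,0,0,0,0,0,0,0]
}}

```text
time: 32.85
ee_pos: [0.6887, 0.1134, 0.1515]
eef_rot: [-0.052, 0.999, 0.0, -0.004]
wrist_force: [-0.7, 0.7, -1.2]
finger_gap: -0.0
```

```bash
python3 - <<'E'
from h import *
rep()
p,a,R,s=pose(); print(R.T@(np.array([.689,.1135,.116])-p))
im=robot.read_camera("wrist");cv2.imwrite("pics/w31.png",im[:,:,::-1])
im=robot.read_camera("scene");cv2.imwrite("pics/s31.png",cv2.resize(im[190:300,320:440,::-1],None,fx=5,fy=5,interpolation=cv2.INTER_CUBIC))
E
```

```text
t 32.85 tcp [0.6887 0.1134 0.1515] jaw 95.91 m [ 0.0343 -0.0447] tilt [-0.008 -0.    -1.   ] F [-0.7  0.7 -1.2] gap -0.0 q [ 0.05  0.58  0.35  1.35  0.   -0.05]
[-5.81937966e-04  7.31694590e-06  3.55122073e-02]
```

View pics/w31.png

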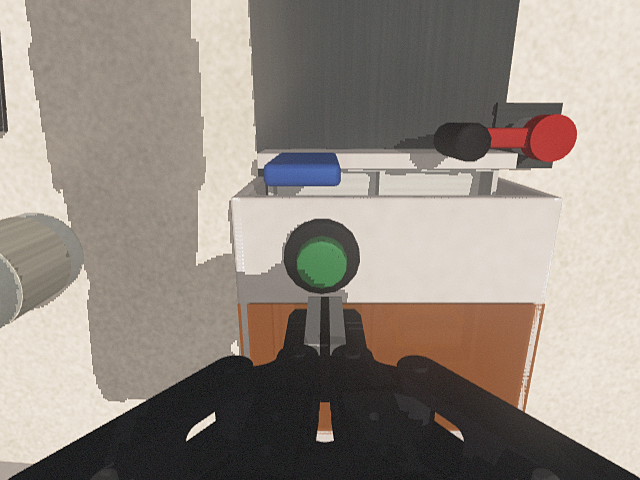

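View pics/s31.png

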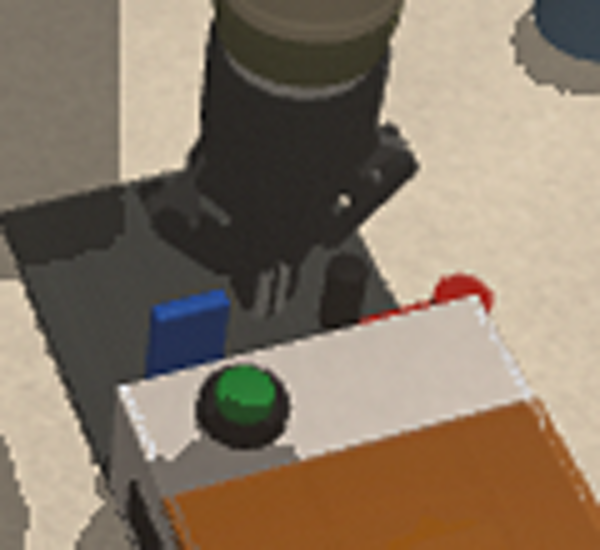

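```bash
python3 - <<'E'
from h import *
rep();p,a,R,s=pose()
for z in(.11,.116): q=unp("wrist",(322,263),z)[0]; print(q,R.T@(q-p))
E
```

```text
t 32.95 tcp [0.6884 0.1142 0.1548] jaw 95.96 m [ 0.0342 -0.0439] tilt [-0.005 -0.    -1.   ] F [-0.3 -0.5 -0.2] gap 0.002 q [ 0.05  0.58  0.35  1.35  0.   -0.05]
[0.69483548 0.11293332 0.11      ] [-0.00648514 -0.0019064   0.04471785]
[0.69256926 0.1127392  0.116     ] [-0.00417894 -0.00186144  0.03873012]
```

{"api": "move_arm", "payload": {
  "jaw": [-1,-1,-1,-1,-1,-1],
  "linear": [
    [-0.003,-0.001,0.01],
    [0,0,0.02],
    [0,0,0.015],
    [0,0,0.008],
    [0,0,0],
    [0,0,0]
  ],
  "yaw": [0,0,0,0,0,0]
}}

```text
time: 33.45
ee_pos: [0.6929, 0.1138, 0.1045]
eef_rot: [-0.052, 0.999, 0.0, -0.0]
wrist_force: [0.2, -0.1, 0.8]
finger_gap: 0.001
```

{"api": "move_arm", "payload": {
  "jaw": [-1,-1,-1,-1],
  "linear": [
    [0,0,0.005],
    [0,0,0.005],
    [0,0,0.002],
    [0,0,0]
  ],
  "yaw": [0,0,0,0]
}}

```text
time: 33.78
ee_pos: [0.6929, 0.1136, 0.092]
eef_rot: [-0.052, 0.999, 0.0, -0.0]
wrist_force: [0.2, -0.4, -0.4]
finger_gap: 0.002
```

{"api": "move_arm", "payload": {
  "jaw": [-1,-1,-1,-1],
  "linear": [
    [0,0,0.003],
    [0,0,0.003],
    [0,0,0],
    [0,0,0]
  ],
  "yaw": [0,0,0,0]
}}

```text
time: 34.12
ee_pos: [0.6935, 0.1136, 0.0868]
eef_rot: [-0.052, 0.999, 0.0, 0.0]
wrist_force: [0.4, -0.9, 2.2]
finger_gap: 0.0
```

{"api": "move_arm", "payload": {
  "jaw": [-1,-1,-1,-1],
  "linear": [
    [0,0,0.003],
    [0,0,0.003],
    [0,0,0.001],
    [0,0,0]
  ],
  "yaw": [0,0,0,0]
}}

```text
time: 34.45
ee_pos: [0.6938, 0.1136, 0.0825]
eef_rot: [-0.052, 0.999, -0.0, 0.002]
wrist_force: [-3.5, -0.5, 15.3]
finger_gap: 0.001
```

{"api": "move_arm", "payload": {
  "jaw": [-1,-1,-1,-1],
  "linear": [
    [0,0,0.003],
    [0,0,0],
    [0,0,0],
    [0,0,0]
  ],
  "yaw": [0,0,0,0]
}}

```text
time: 34.78
ee_pos: [0.6939, 0.1136, 0.0823]
eef_rot: [-0.052, 0.999, -0.0, 0.003]
wrist_force: [-10.0, -0.5, 26.2]
finger_gap: -0.0
```

```bash
python3 - <<'E'
from h import *
rep()
im=robot.read_camera("scene");cv2.imwrite("pics/s32.png",cv2.resize(im[190:300,320:440,::-1],None,fx=5,fy=5,interpolation=cv2.INTER_CUBIC))
E
```

```text
t 34.78 tcp [0.6939 0.1136 0.0823] jaw 95.98 m [ 0.0396 -0.045 ] tilt [ 0.005  0.    -1.   ] F [-10.   -0.5  26.2] gap -0.0 q [ 0.05  0.61  0.22  1.18 -0.   -0.06]
```

View pics/s32.png

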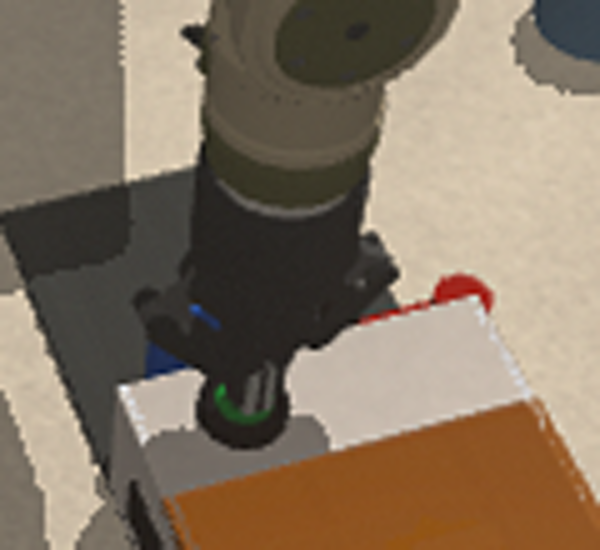

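Button bottomed (26 N, no further travel). Lift and check.

{"api": "move_arm", "payload": {
  "jaw": [-1,-1,-1,-1,-1,-1,-1,-1,-1,-1,-1,-1],
  "linear": [
    [0,0,-0.008],
    [0,0,-0.015],
    [0,0,-0.025],
    [0,0,-0.03],
    [0,0,-0.03],
    [0.01,-0.02,-0.01],
    [0.01,-0.03,0],
    [0.01,-0.03,0],
    [0.01,-0.03,0],
    [0.01,-0.03,0],
    [0,-0.02,0],
    [0,0,0]
  ],
  "yaw": [0,0,0,0,0,0,0,0,0,0,0,0]
}}

```text
time: 35.83
ee_pos: [0.6597, -0.0551, 0.1937]
eef_rot: [-0.05, 0.999, -0.001, -0.0]
wrist_force: [-0.2, 1.2, 0.3]
finger_gap: -0.001
```

```bash
python3 - <<'E'
from h import *
rep()
im=robot.read_camera("scene");cv2.imwrite("pics/s33.png",im[:,:,::-1]);cv2.imwrite("pics/s33z.png",cv2.resize(im[190:300,320:440,::-1],None,fx=5,fy=5,interpolation=cv2.INTER_CUBIC))
im=robot.read_camera("top");cv2.imwrite("pics/t33.png",im[:,:,::-1]);cv2.imwrite("pics/t33z.png",cv2.resize(im[90:300,180:340,::-1],None,fx=2.8,fy=2.8,interpolation=cv2.INTER_CUBIC))
E
```

```text
t 35.83 tcp [ 0.6597 -0.0551  0.1937] jaw 95.69 m [-0.0118 -0.2094] tilt [-0.001 -0.001 -1.   ] F [-0.2  1.2  0.3] gap -0.001 q [-0.2   0.49  0.3   1.38 -0.   -0.3 ]
```

View pics/s33z.png

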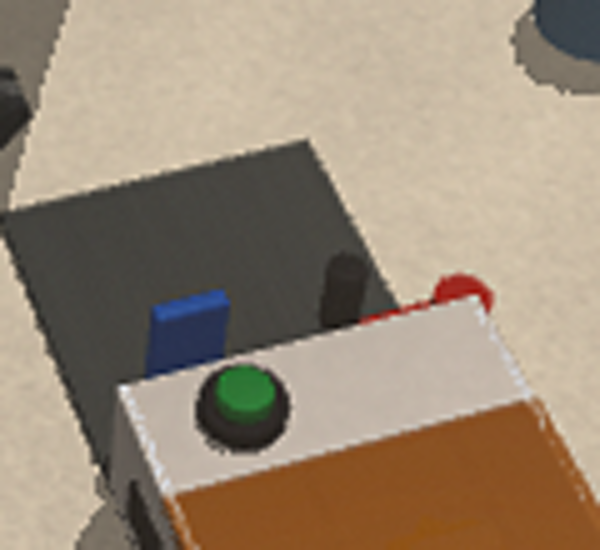

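View pics/t33.png

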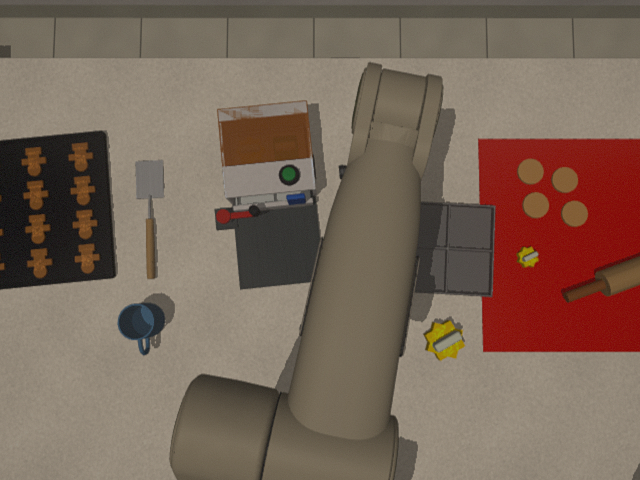

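View pics/t33z.png

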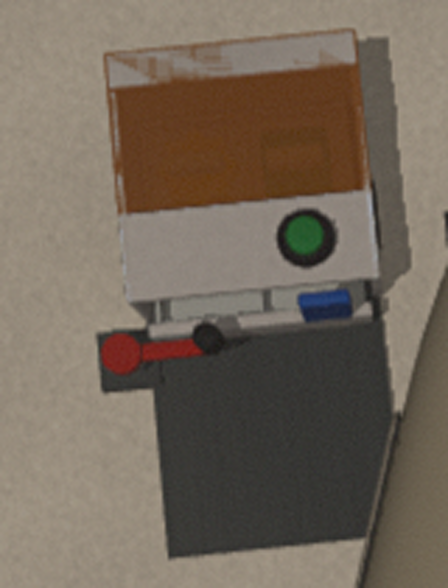

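View pics/s33.png

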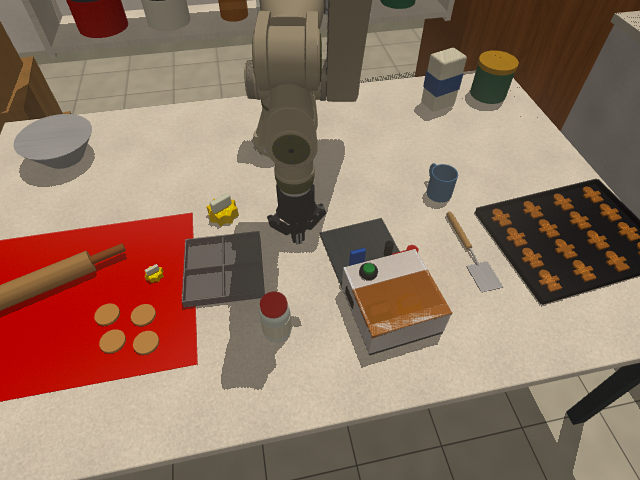

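The scene shows the bin empty, with jar (274,315), mug (441,182) and spatula (470,250) unmoved. The latch lies across the drawer front, and the button at (369,270) is up. I'm handing the job in.

```bash
python3 - <<'E'
from h import *
rep(); print(robot.finish_job())
E
```

```text
t 35.93 tcp [ 0.6597 -0.0516  0.1937] jaw 95.86 m [-0.0114 -0.2059] tilt [-0.001  0.001 -1.   ] F [ 0.3 -0.  -0.4] gap 0.001 q [-0.2   0.49  0.3   1.38  0.   -0.3 ]
the job is handed in; nothing more can be done
None
```

The job is done and handed in at about 36 s. I pulled the drawer out to its stop and put the only two cutters in the bin into it. The middle-sized star went in the back-left compartment and the square in the back-right. I then pushed the drawer home, swung the latch across, pressed the green button fully down and released it.

**Last checks:**
- **Cutters:** before closing, both lay flat and upright in their own compartments, and the bin was empty. After closing I only saw them faintly through the amber window.
- **Drawer:** it stopped dead at about 21 N. Its travel measured from the pictures was 184 mm of the 185.
- **Latch:** it stopped dead at about 21 N, and the pictures show it lying across the drawer front. The knob measured within about 3 mm of where it should be when locked.
- **Button:** it stopped dead at 26 N, and afterwards it was back up.
- **Bystanders:** the jar, mug and spatula look unmoved, and the robot touches nothing.

**What went wrong or disagreed:**
- My first grasp of the drawer grip closed on nothing. The fingertips appeared to sit about 26 mm higher than the stated tool point, so I used lower heights from then on.
- The latch knob slipped out of the grip partway through the swing, so I finished the swing by pushing it with the closed fingers.
- One top-view reading of the grip, taken just after closing, put the drawer 4–5 mm short of home. A wrist-camera check and the later travel measurement both showed it fully home.

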